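# Clip a multi-well chamber onto a slide holder with the press block

## Task

Mount the large eight-well chamber on the slide in the metal clip holder: lift it out of the kit tray, lower it gently between the holder's guides, without dropping it or forcing the fingers against the holder (there is glass below), so that it rests level on the two spring clips, and let go. Then press it straight down with the T-handled press block until both clips snap over its flange and it is fully home on the slide; drive it home with the block, never with the gripper itself. Put the block back upright in its pocket in the tray and leave the smaller chamber and the other things on the bench where they are.

Things in the scene. Friction and masses are not known exactly. Their poses are not given: they have to be found in the camera images.
- chamber: Large white chamber with 4 x 2 open wells, 70 g, same after a half turn. Origin: centre of underside, z up. Block 64 mm (x) by 54 mm (y), 26 mm high; at its foot a 5 mm thick flange stands out 5 mm on the two y sides only (64 mm over it). In the tray its underside is 4 mm above the bench and fingers reach only its y sides (54 mm, above the flange).
- kit_tray: Black kit tray, fixed, 176 mm (x) by 140 mm (y), deck 28 mm above the bench. Origin: centre of underside. Large chamber's pocket: centre x -46, y 0 mm, chamber x along tray x; 36 mm wide finger notches reach out to y = +-61 mm, 4 mm above the bench. Smaller chamber's pocket: x 43, y 37 mm. The bench between tray and holder, 0.43 m straight ahead of the robot, is free.
- tool_pocket (a point): Centre of the floor of the press block's pocket in the tray (tray x 43, y -28 mm), 18 mm above the bench; axes as the tray's. Pocket 10 mm deep, 60 mm along the tray's x and 70 mm along its y: 4 mm to spare round the block's foot.
- press_tool: Press block, 220 g: rubber-faced foot 52 mm (x) by 62 mm (y) by 13 mm, 18 mm stem, grey T-handle bar 62 mm along y, 24 mm thick along x, from 50 to 76 mm above the foot's face. Origin: centre of the foot's face (underside), z up; same after a half turn. Stands upright in its pocket, its y along the tray's y. On the chamber its y goes along the chamber's x.
- holder: Metal slide holder, fixed, 132 (x) by 112 mm (y), plate 16 mm high. Origin: centre of underside. Eight 26 mm pins with 7 mm long tapered tips (x +-36.8, y +-24 and x +-27.5, y +-36.8 mm) leave the chamber 1.3 mm a side. At each y side a staple of 7 mm rod over the clip (y +-40.5 mm, top 76 mm above the bench) leaves 5 mm, so no room for fingers; the x ends are free (41 mm).
- holder_seat (a point): Centre of the slide's top face in the holder, 17 mm above the bench, axes as the holder's. Home: the chamber's underside rests here, its x along the holder's x, either way round. Set down and let go, it first rests on the clips' ramps about 11 mm higher; pressing it home takes about 13 to 23 N.
- clip_left (a joint): Spring clip at the holder's +y side, 30 mm wide; rad, 0 = upright (closed), positive = pushed outward. Its ramped nose springs over the flange when the chamber is home; its tab ends under the staple's bar.
- clip_right (a joint): The same clip at the holder's -y side.
- spare_chamber: Smaller white three-well chamber, 60 x 30 x 26 mm, in its own pocket in the tray: leave it.
- specimen_cup: Bystander: capped specimen cup, 60 mm wide, 70 mm high, at the back of the free bench. Origin: centre of its underside.
- vial: Bystander: vial with white cap, 35 mm wide, 80 mm high, beside the cup. Origin: centre of its underside.
- marker: Bystander: marker pen lying on the bench, 135 mm long, in front of the cup and the vial. Origin: its underside at mid length.
- tape: Bystander: roll of tape, 59 mm wide, 19 mm high, at the far left. Origin: centre of its underside.
- dropper: Bystander: dropper bottle, 33 mm wide, 82 mm high, at the far right. Origin: centre of its underside.
Things that resemble listed ones, but are neither listed nor needed, are in the scene too. What is shaped like the chamber but pink is not meant.

How it is judged:
By the outcome, as a careful person would: the job done as asked, in the order asked, and still so for the second after the job is handed in, with the robot touching nothing.
It also fails if it takes over 72 s, if anything falls off the work surface, if the arm or the gripper's body presses on something with over 40 N, if the wrist force passes 120 N, or if a joint passes its speed limit or range.

## Robot

A 7-joint arm with a two-finger parallel gripper is mounted at the origin on a cart in front of the work surface, level with it; the furniture and walls round the work are solid. World frame = base frame: x ahead of the robot, y to its left, z up, the work surface at z = 0. Lengths are in m, angles in rad, forces in N, time in s.
With the tool pointing down it reaches from about 0.4 to 0.925 m from the base axis. Payload 4.1 kg.
Tool frame: the origin (TCP) lies between the finger pads; the fingertips stand 19 mm ahead of it and the grasp point (between the pads) is the TCP; y points along the fingers, x is the direction in which the jaws open and shut, and the axes are right-handed (so a half turn about y gives the same grasp; the last joint's range is limited). The gripper opens to 85 mm and grips with 20 to 120 N. Pads are 22 mm wide; open, the fingers measure 114 mm over their backs; the gripper's body (76 mm by 85 mm) begins 54 mm behind the grasp point. The pads swing forward as they close: fully open they stand 13 mm farther back than shut.
Start: joints at [1.06, 0.398, 0.045, 1.537, -0.019, 1.207, -0.051], TCP at [0.26, -0.596, 0.211] pointing down, gripper open.
Joint ranges: [-2.82, 2.82], [-0.49, 2.23], [-1.37, 1.46], [0, 2.46], [-1.36, 4.5], [0.23, 2], [-2.94, 2.94]. Speed limits (rad/s): [2.57, 2.57, 3.14, 3.14, 3.14, 3.14, 3.14].

## Interface

Orientations are given as a unit quaternion [x, y, z, w].
In Python, from bench import arm, eyes, job gives the robot as it stands.
- The arm moves only by the tool servo_tool, never from a script. Its arguments are lists of equal length, an entry for each row: "translation": the shift along the tool's x, y, z in mm, a list of three; "rotation": the turn, a rotation vector about the tool's x, y, z in rad, a list of three; "jaw": the opening in per cent of the stroke, from 0 (shut) to 100 (fully open). In form: {"translation": [[x, y, z], ...], "rotation": [[ax, ay, az], ...], "jaw": [jaw, ...]}. A call has 1 to 12 rows; each row shifts and turns the commanded pose from where the row before left it, along the tool's axes as they then stand; what a row does not reach is not made up. A row lasts 1/8 s, in which the tool goes at most 62.5 mm and 10.7 degrees, less where a joint would pass 70% of its speed; a pose out of reach is approached as far as the arm can. A call with a gripper value outside its range is refused whole. The fingers move at their own pace and stop on an object; "newtons" is the grip in N (left out, the last holds). Time passes only in rows, so rows that do not move let the fingers close. It gives the time, the measured TCP pose, the force and the opening at its end, in the units of the state.
- arm.read_state(): the state, without advancing time (a new reading comes with each control period).
- eyes.read_camera(name): name is "scene" or "top"; returns a dict with "pixels" (384x512x3 uint8, red, green, blue), "fov_y" (degrees; the focal length in pixels is half the picture's height over the tangent of half this angle, whatever the lens; pixels are square), "cx", "cy" (the principal point, pixels), "T" (4x4, takes a point from camera to world coordinates). Camera axes: x right, y up, looking along -z (the intrinsics and any distortion apply to the point x, -y, -z); pixel columns grow to the right and rows downward; lengths in m; the calibration is good to about 2 mm. A picture is of the moment at which its call begins. There is no depth.
- job.sign_off(): hands the job in, once; it reports no verdict.
The state is a dict: "clock": time; "q": joint angles; "joint_velocities": joint speeds; "joint_torque": joint torques, N m; "eef_pos": TCP position; "eef_rot": TCP orientation; "force": force on the tool from outside, world axes, zero at the start; "torque": the same for the moment, N m; "width": finger opening in m.
Only numpy, scipy, OpenCV 4.12 (cv2) and the standard library are available. Lean on these libraries where they do the work, as an engineer would, in place of code of your own. Each camera call takes 0.05 s, during which the arm holds its last target.

## Working session

There is one attempt and no reset: what is moved stays moved. The work goes in short steps, Python scripts to look and compute and a tool call to move; the robot and the scene stay as the last step left them, time stands still between calls to the robot, and variables do not carry over. Pictures are saved under pics/ and viewed, and the job is handed in when it is done.

Besides the shell and the picture viewer there is one more tool, called after ">>>" by a JSON object that holds its "name" and its "arguments", one argument or row to a line. servo_tool: Moves the arm, as the interface text tells. Its arguments: {"type":"object","properties":{"translation":{"type":"array"},"rotation":{"type":"array"},"jaw":{"type":"array"},"newtons":{"type":"number"}},"required":["translation","rotation","jaw"]}

```bash
mkdir -p pics; ls
python3 - <<'E'
from bench import arm, eyes, job
import cv2
s=arm.read_state(); print({k:(v if not hasattr(v,'tolist') else v.tolist()) for k,v in s.items()})
for n in("scene","top"):
    c=eyes.read_camera(n); cv2.imwrite(f"pics/{n}0.png",c["pixels"][:,:,::-1]); print({k:v for k,v in c.items() if k!="pixels"})
E
```

```text
pics
{'clock': 0.0, 'q': [1.0599765827730918, 0.3991918391644153, 0.04501634633849807, 1.5378842527430157, -0.018713431732891552, 1.2069011061393666, -0.050715711839604424], 'joint_velocities': [0.0010169565294852027, 0.0009532051107568329, 0.00033291256245614095, 0.0020430068170607663, -0.001407851048715318, -7.969554275759824e-05, -0.0015398801744496585], 'joint_torque': [-3.970596480940003e-05, -47.51168131828308, 1.3644184917211533, -25.42209506034851, 0.01145153510151431, 0.009336716320831329, -4.2601783434292884e-07], 'eef_pos': [0.25993980561833585, -0.5950208066472631, 0.20966135945974645], 'eef_rot': [-0.5913422340166681, 0.38777898876543865, -0.3865744048984016, 0.5920321339401068], 'force': [-0.6057892698355546, -0.3654026945965919, -0.17702349317380733], 'torque': [0.03633689801042189, -0.003281470987028405, -0.024897609612057753], 'width': 0.08555142283953608}
{'fov_y': 57.282611812698846, 'cx': 257.6787686614891, 'cy': 190.12648252855755, 'T': array([[ 0.67350838,  0.31702816, -0.66774218, -0.30209969],
       [-0.73917373,  0.28526169, -0.61012127, -0.74509716],
       [-0.00294436,  0.90449926,  0.42646503,  0.56712514],
       [ 0.        ,  0.        ,  0.        ,  1.        ]])}
{'fov_y': 55.58217299971642, 'cx': 260.16529127921706, 'cy': 186.993870760427, 'T': array([[ 0.0103166 ,  0.99197321, -0.12602663,  0.37506589],
       [-0.99952663,  0.01388321,  0.02745495,  0.01983312],
       [ 0.02898423,  0.12568373,  0.99164687,  1.20838957],
       [ 0.        ,  0.        ,  0.        ,  1.        ]])}
```

View pics/scene0.png

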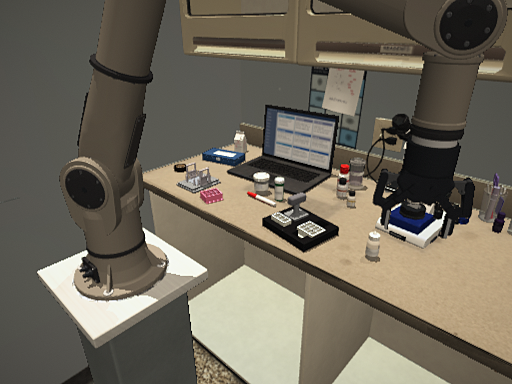

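View pics/top0.png

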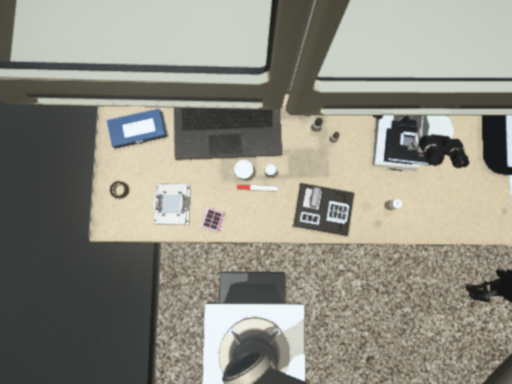

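Candidates for the chamber (top image): white block in the tray at (338,212), small white block in the tray at (311,217), pink look-alike at (213,218). The description says white, 4x2 wells and larger, so (338,212). I'll check that in a crop.

Run:
```python
import cv2, numpy as np
t=cv2.imread("pics/top0.png"); s=cv2.imread("pics/scene0.png")
a=cv2.resize(t[175:245,285:365],None,fx=5,fy=5,interpolation=cv2.INTER_CUBIC)
b=cv2.resize(t[170:240,140:220],None,fx=5,fy=5,interpolation=cv2.INTER_CUBIC)
cv2.imwrite("pics/c_top.png",np.hstack([a[:, :],b])[:350])
a=cv2.resize(s[185:255,255:345],None,fx=4.4,fy=4.4,interpolation=cv2.INTER_CUBIC)
b=cv2.resize(s[150:220,160:250],None,fx=4.4,fy=4.4,interpolation=cv2.INTER_CUBIC)
cv2.imwrite("pics/c_scene.png",np.hstack([a,b]))
```

```text
(no output)
```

View pics/c_top.png

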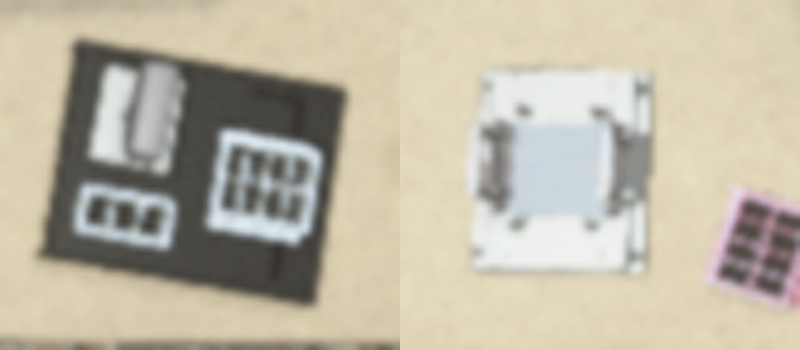

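View pics/c_scene.png

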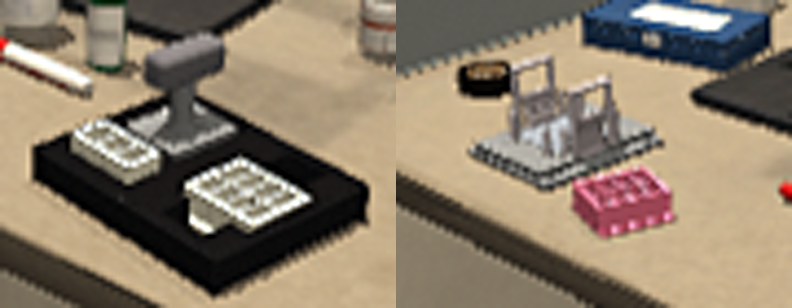

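The crop shows that (338,212) in the top view is the large 4x2 white chamber. The spare is at (311,217), the press block with its bar at about (314,198), and the holder at (172,203) with its slide and two staples. Next I'll measure.

```bash
cat > h.py <<'E'
import numpy as np, cv2
from bench import arm, eyes, job
def cam(n):
    c=eyes.read_camera(n); c["img"]=np.ascontiguousarray(c["pixels"][:,:,::-1]); return c
def f(c): return 384/2/np.tan(np.radians(c["fov_y"])/2)
def plane(c,uv,z):
    uv=np.atleast_2d(uv).astype(float); F=f(c)
    d=np.c_[(uv[:,0]-c["cx"])/F,-(uv[:,1]-c["cy"])/F,-np.ones(len(uv))]@c["T"][:3,:3].T
    o=c["T"][:3,3]; return o+d*((z-o[2])/d[:,2])[:,None]
def proj(c,P):
    P=np.atleast_2d(P); p=(P-c["T"][:3,3])@c["T"][:3,:3]; F=f(c)
    return np.c_[c["cx"]+F*p[:,0]/-p[:,2], c["cy"]-F*p[:,1]/-p[:,2]]
def rect(mask,z,c,x0,y0,k):
    cs,_=cv2.findContours(mask,cv2.RETR_EXTERNAL,cv2.CHAIN_APPROX_NONE)
    m=max(cs,key=cv2.contourArea)[:,0].astype(float)
    uv=(m+.5)/k-.5+[x0,y0]
    W=plane(c,uv,z)[:,:2]
    r=cv2.minAreaRect((W*1000).astype(np.float32)); return r,cv2.boxPoints(r),uv
def up(img,x0,y0,x1,y1,k=8):
    return cv2.resize(img[y0:y1,x0:x1],None,fx=k,fy=k,interpolation=cv2.INTER_CUBIC)
def show_state():
    s=arm.read_state(); 
    from scipy.spatial.transform import Rotation as R
    M=R.from_quat(s["eef_rot"]).as_matrix()
    print("t",round(s["clock"],2),"p",np.round(np.array(s["eef_pos"])*1000,1),"F",np.round(s["force"],1),"w",round(s["width"]*1000,1))
    print(np.round(M,3).tolist(), np.round(s["q"],2)); return s,M
E
python3 - <<'E'
from h import *
show_state()
c=cam("top"); np.save("pics/top.npy",c["img"])
# tray
g=up(c["img"],285,170,365,245); m=((g.max(2)<95)*255).astype(np.uint8); m=cv2.morphologyEx(m,cv2.MORPH_CLOSE,np.ones((60,60)))
m=cv2.morphologyEx(m,cv2.MORPH_OPEN,np.ones((40,40)));r,b,_=rect(m,.028,c,285,170,8); print("tray",r,b)
# chamber
g=up(c["img"],322,195,356,232); m=((g.min(2)>120)*255).astype(np.uint8); m=cv2.morphologyEx(m,cv2.MORPH_CLOSE,np.ones((20,20)))
r,b,_=rect(m,.030,c,322,195,8); print("chamber",r,b)
cv2.imwrite("pics/m1.png",m)
# holder
g=up(c["img"],145,175,195,232); hsv=cv2.cvtColor(g,cv2.COLOR_BGR2HSV)
print("bench color",c["img"][230,180],"plate",c["img"][188,172])
m=((hsv[...,1]<35)&(g.min(2)>120)).astype(np.uint8)*255; m=cv2.morphologyEx(m,cv2.MORPH_CLOSE,np.ones((30,30)))
r,b,_=rect(m,.016,c,145,175,8); print("holder",r,b); cv2.imwrite("pics/m2.png",np.hstack([m,cv2.cvtColor(g,cv2.COLOR_BGR2GRAY)]))
E
```

```text
t 0.1 p [ 259.9 -595.1  209.8] F [0.7 0.1 0. ] w 85.6
[[0.4, -0.001, 0.916], [-0.916, 0.002, 0.4], [-0.002, -1.0, -0.0]] [ 1.06  0.4   0.05  1.54 -0.02  1.21 -0.05]
tray ((454.8632507324219, -220.66046142578125), (176.5269775390625, 140.42739868164062), 80.53318786621094) [[ 371.08853 -296.1734 ]
 [ 509.6035  -319.2704 ]
 [ 538.63794 -145.14752]
 [ 400.12302 -122.05054]]
chamber ((446.33453369140625, -265.93792724609375), (70.64996337890625, 68.87725830078125), 80.40943145751953) [[ 406.49185 -295.0315 ]
 [ 474.40646 -306.5069 ]
 [ 486.17722 -236.84436]
 [ 418.2626  -225.36896]]
bench color [190 217 227] plate [234 237 234]
holder ((468.04302978515625, 276.4182434082031), (122.17262268066406, 136.26507568359375), 89.416259765625) [[399.2917  216.02922]
 [535.5496  214.64098]
 [536.7944  336.80725]
 [400.53644 338.1955 ]]
```

View pics/m2.png

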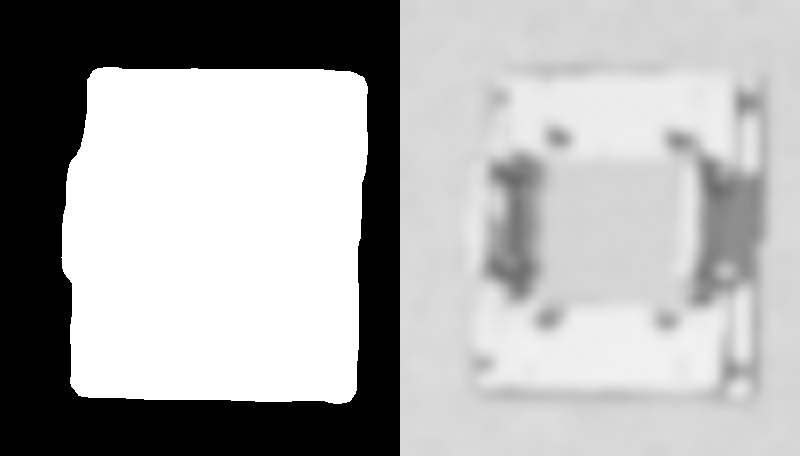

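View pics/m1.png

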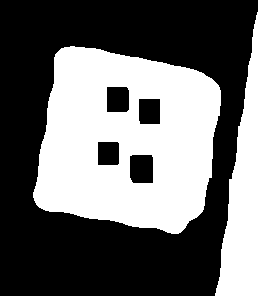

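Run:
```python
from h import *
c=cam("top"); s=cam("scene")
U=lambda p:(np.array(p,float)+.5)/8-.5+[145,175]
dots=U([(100,97),(348,100),(340,375),(85,363)]); pins=U([(158,138),(282,140),(266,319),(147,319)])
for n,p,z in(("dots",dots,.016),("pins16",pins,.016),("pins42",pins,.042)):
    W=plane(c,p,z)[:,:2]*1000; print(n,W.round(1).tolist(),W.mean(0).round(1))
    for i in range(4):
        d=W[(i+1)%4]-W[i]; print("   ",np.hypot(*d).round(1),np.degrees(np.arctan2(d[1],d[0])).round(1))
a=up(c["img"],150,178,192,230,8); b=up(s["img"],170,160,225,198,8)
b=cv2.resize(b,None,fx=1,fy=1); H=max(a.shape[0],b.shape[0])
o=np.zeros((H,a.shape[1]+b.shape[1],3),np.uint8); o[:a.shape[0],:a.shape[1]]=a;o[:b.shape[0],a.shape[1]:]=b
cv2.imwrite("pics/hold.png",o)
```

```text
dots [[522.9, 324.5], [523.1, 223.5], [410.7, 222.8], [414.4, 325.6]] [467.8 274.1]
    101.0 -89.9
    112.4 -179.6
    102.8 87.9
    108.5 -0.6
pins16 [[506.3, 300.2], [506.2, 249.8], [433.0, 253.5], [432.4, 301.4]] [469.5 276.2]
    50.4 -90.2
    73.3 177.1
    48.0 90.7
    73.9 -1.0
pins42 [[503.5, 294.1], [503.3, 244.8], [431.7, 248.4], [431.2, 295.3]] [467.4 270.6]
    49.3 -90.2
    71.7 177.1
    46.9 90.7
    72.3 -1.0
```

View pics/hold.png

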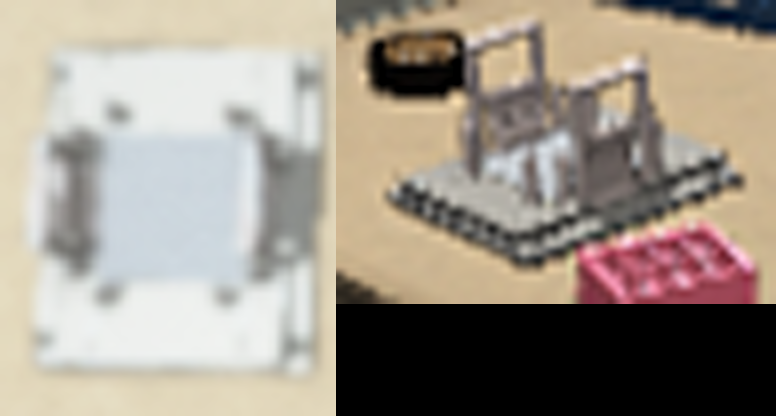

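```bash
cat >> h.py <<'E'
import json
from scipy.spatial.transform import Rotation as R
def Rt(yawdeg):
    a=np.radians(yawdeg); x=np.array([np.cos(a),np.sin(a),0]); y=np.array([0,0,-1.]); return np.c_[x,y,np.cross(x,y)]
def plan(segs,jaw,p=None,yaw=None):
    """segs: (x,y,z mm, jaw-axis yaw deg, rows[, jaw])"""
    s=arm.read_state()
    p=np.array(s["eef_pos"])*1000 if p is None else np.array(p,float)
    M=R.from_quat(s["eef_rot"]).as_matrix() if yaw is None else Rt(yaw)
    T=[];Ro=[];J=[]
    for g in segs:
        n=g[4]; jw=g[5] if len(g)>5 else jaw
        w=np.sin(np.pi*(np.arange(n)+.5)/n)+.35; u=np.r_[0,np.cumsum(w)/w.sum()]
        p0=p.copy();M0=M.copy();v=R.from_matrix(M0.T@Rt(g[3])).as_rotvec(); d=np.array(g[:3])-p0
        for i in range(n):
            t=M.T@(p0+d*u[i+1]-p); t=np.round(t,1); r=np.round(v*(u[i+1]-u[i]),3)
            p=p+M@t; M=M@R.from_rotvec(r).as_matrix()
            T.append(t.tolist());Ro.append(r.tolist());J.append(jw)
    T=[[x+0 for x in t] for t in T]
    print(len(T),"max step",max(np.linalg.norm(t) for t in T).round(1),"max deg",max(np.degrees(np.linalg.norm(r)) for r in Ro).round(1))
    print(json.dumps({"translation":T,"rotation":Ro,"jaw":J}))
E
python3 - <<'E'
from h import *
plan([(447,-266,150,-9.5,12)],85)
E
```

```text
12 max step 43.3 max deg 6.4
{"translation": [[-9.2, 2.4, 12.3], [-13.3, 3.8, 19.3], [-15.7, 4.9, 26.2], [-16.3, 5.8, 32.7], [-14.6, 6.5, 38.0], [-10.9, 6.8, 41.4], [-6.3, 6.8, 42.3], [-1.4, 6.5, 40.7], [2.6, 5.9, 36.4], [5.2, 4.8, 30.2], [5.7, 3.8, 22.7], [4.7, 2.4, 14.6]], "rotation": [[-0.0, -0.04, -0.0], [-0.0, -0.061, -0.0], [-0.0, -0.08, -0.0], [-0.0, -0.096, -0.0], [-0.0, -0.107, -0.0], [-0.0, -0.112, -0.0], [-0.0, -0.112, -0.0], [-0.0, -0.107, -0.0], [-0.0, -0.096, -0.0], [-0.0, -0.08, -0.0], [-0.0, -0.061, -0.0], [-0.0, -0.04, -0.0]], "jaw": [85, 85, 85, 85, 85, 85, 85, 85, 85, 85, 85, 85]}
```

>>> {"name": "servo_tool", "arguments": {
  "translation": [
    [-9.2,2.4,12.3],
    [-13.3,3.8,19.3],
    [-15.7,4.9,26.2],
    [-16.3,5.8,32.7],
    [-14.6,6.5,38.0],
    [-10.9,6.8,41.4],
    [-6.3,6.8,42.3],
    [-1.4,6.5,40.7],
    [2.6,5.9,36.4],
    [5.2,4.8,30.2],
    [5.7,3.8,22.7],
    [4.7,2.4,14.6]
  ],
  "rotation": [
    [0,-0.04,0],
    [0,-0.061,0],
    [0,-0.08,0],
    [0,-0.096,0],
    [0,-0.107,0],
    [0,-0.112,0],
    [0,-0.112,0],
    [0,-0.107,0],
    [0,-0.096,0],
    [0,-0.08,0],
    [0,-0.061,0],
    [0,-0.04,0]
  ],
  "jaw": [85,85,85,85,85,85,85,85,85,85,85,85],
  "newtons": 40
}}

```text
clock: 1.75
eef_pos: [0.4478, -0.2653, 0.1501]
eef_rot: [0.705, -0.058, 0.058, -0.705]
force: [0.4, -1.0, 0.5]
width: 0.0724
```

Run:
```python
from h import *
show_state()
c=cam("scene"); cv2.imwrite("pics/s1.png",up(c["img"],230,120,390,260,4)[:560,:640])
plan([(447,-266,60,-9.5,4),(447,-266,31,-9.5,4)],85)
```

```text
t 1.75 p [ 447.8 -265.3  150.1] F [ 0.4 -1.   0.5] w 72.4
[[0.987, -0.0, 0.163], [-0.163, -0.0, 0.987], [-0.0, -1.0, -0.0]] [ 0.71  0.24 -0.3   1.91  0.08  1.01  0.21]
8 max step 28.6 max deg 0.1
{"translation": [[-0.2, 16.4, -0.5], [-0.5, 28.5, -1.0], [-0.4, 28.6, -0.9], [-0.2, 16.4, -0.6], [0.0, 5.3, 0.0], [0.0, 9.2, 0.0], [0.0, 9.2, 0.0], [0.0, 5.3, 0.0]], "rotation": [[-0.0, 0.001, 0.0], [-0.0, 0.002, 0.0], [-0.0, 0.002, 0.0], [-0.0, 0.001, 0.0], [-0.0, -0.0, 0.0], [-0.0, -0.0, 0.0], [-0.0, -0.0, 0.0], [-0.0, -0.0, 0.0]], "jaw": [85, 85, 85, 85, 85, 85, 85, 85]}
```

View pics/s1.png

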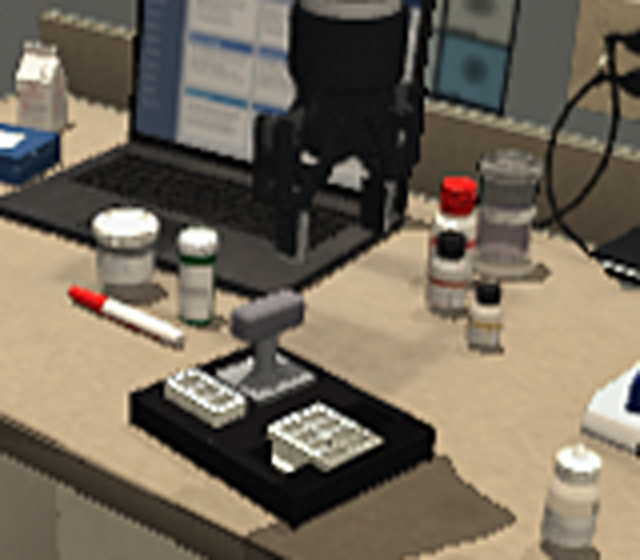

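The gripper is over the chamber, which sits at crop pixel (320,440), and its path down is clear of the press block. Descending.

>>> {"name": "servo_tool", "arguments": {
  "translation": [
    [-0.2,16.4,-0.5],
    [-0.5,28.5,-1.0],
    [-0.4,28.6,-0.9],
    [-0.2,16.4,-0.6],
    [0,6,0],
    [0,10,0],
    [0,9,0],
    [0,6,0],
    [0,0,0]
  ],
  "rotation": [
    [0,0.001,0],
    [0,0.002,0],
    [0,0.002,0],
    [0,0.001,0],
    [0,0,0],
    [0,0,0],
    [0,0,0],
    [0,0,0],
    [0,0,0]
  ],
  "jaw": [85,85,85,85,85,85,85,85,85]
}}

```text
clock: 2.92
eef_pos: [0.4452, -0.2689, 0.0291]
eef_rot: [-0.704, 0.061, -0.061, 0.705]
force: [-0.2, -0.2, -0.2]
width: 0.0721
```

>>> {"name": "servo_tool", "arguments": {
  "translation": [
    [1.3,0,3.0],
    [0,0,0],
    [0,0,0],
    [0,0,0],
    [0,0,0],
    [0,0,0]
  ],
  "rotation": [
    [0,0,0],
    [0,0,0],
    [0,0,0],
    [0,0,0],
    [0,0,0],
    [0,0,0]
  ],
  "jaw": [85,55,55,55,55,55],
  "newtons": 40
}}

```text
clock: 3.68
eef_pos: [0.4472, -0.2664, 0.0294]
eef_rot: [0.705, -0.061, 0.061, -0.704]
force: [0.0, 0.1, -0.7]
width: 0.047
```

Run:
```python
from h import *
show_state()
c=cam("scene"); cv2.imwrite("pics/s2.png",up(c["img"],255,170,355,260,6))
```

```text
t 3.67 p [ 447.2 -266.4   29.4] F [ 0.   0.1 -0.7] w 47.0
[[0.985, 0.0, 0.172], [-0.172, -0.0, 0.985], [0.0, -1.0, -0.0]] [ 0.68  0.4  -0.27  2.01  0.15  0.75  0.14]
```

View pics/s2.png

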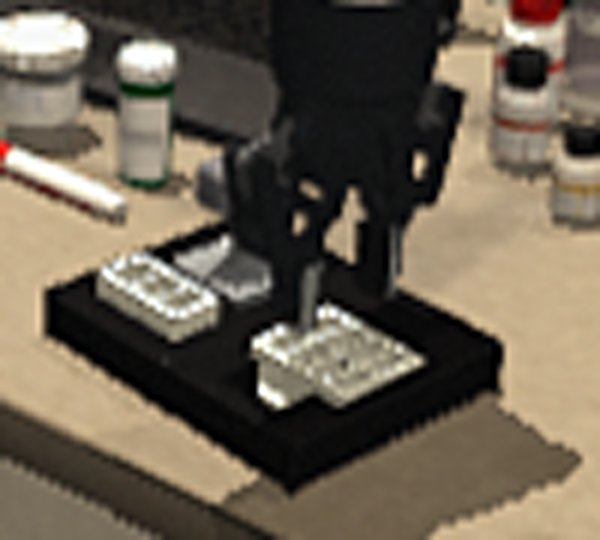

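Run:
```python
from h import *
s,M=show_state()
c=cam("scene"); p=np.array(s["eef_pos"])
q=lambda P:((proj(c,P)-[255,170])*6+2.5).round(0).tolist()
x=M[:,0]; ydir=M[:,1]
for w in(.0235,):
  for d in(0,.006,.019): print(d,q([p+w*x+d*ydir,p-w*x+d*ydir]))
ch=np.array([.447,-.266,.030]); print("chamber top centre",q(ch))
a=np.radians(80.5); X=np.array([np.cos(a),np.sin(a),0]);Y=np.array([-np.sin(a),np.cos(a),0])
print("corners",q([ch+i*.032*X+j*.027*Y for i,j in((1,1),(1,-1),(-1,-1),(-1,1))]))
t=np.array([.4549,-.2207,.028]); print("tray",q([t+i*.088*X+j*.07*Y for i,j in((1,1),(1,-1),(-1,-1),(-1,1))]))
```

```text
t 3.73 p [ 447.2 -266.3   29.4] F [-0.3  0.3  0.7] w 46.8
[[0.985, 0.0, 0.172], [-0.172, -0.0, 0.985], [0.0, -1.0, -0.0]] [ 0.68  0.4  -0.27  2.01  0.15  0.75  0.14]
0 [[367.0, 339.0], [298.0, 371.0]]
0.006 [[366.0, 350.0], [298.0, 382.0]]
0.019 [[364.0, 373.0], [296.0, 405.0]]
chamber top centre [[332.0, 354.0]]
corners [[246.0, 345.0], [324.0, 310.0], [420.0, 363.0], [341.0, 401.0]]
tray [[47.0, 294.0], [245.0, 215.0], [495.0, 346.0], [291.0, 446.0]]
```

Run:
```python
from h import *
s,M=show_state()
c=cam("scene"); t=cam("top"); p=np.array(s["eef_pos"])
a=up(c["img"],255,170,355,260,4); b=up(t["img"],290,150,380,240,4)
cv2.imwrite("pics/s3.png",np.hstack([a,b]))
x=M[:,0]
q=lambda P:((proj(c,P)-[255,170])*4+1.5).round(0).tolist()
q2=lambda P:((proj(t,P)-[290,150])*4+1.5+[400,0]).round(0).tolist()
P=[p+.0235*x+[0,0,-.019],p-.0235*x+[0,0,-.019],p+[0,0,.1]]
print(q(P),q2(P)); show_state()
```

```text
t 3.77 p [ 447.2 -266.3   29.4] F [ 0.3  0.5 -0.2] w 47.3
[[0.985, 0.0, 0.172], [-0.172, -0.0, 0.985], [0.0, -1.0, -0.0]] [ 0.68  0.4  -0.27  2.01  0.15  0.75  0.14]
[[243.0, 248.0], [197.0, 270.0], [231.0, 113.0]] [[591.0, 222.0], [583.0, 278.0], [625.0, 241.0]]
t 3.88 p [ 447.2 -266.3   29.4] F [-0.5  0.8 -0. ] w 46.7
[[0.985, -0.0, 0.172], [-0.172, -0.0, 0.985], [-0.0, -1.0, -0.0]] [ 0.68  0.4  -0.27  2.01  0.15  0.75  0.14]
```

View pics/s3.png

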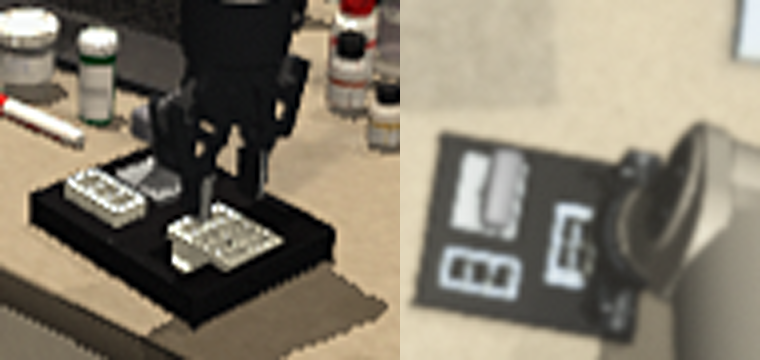

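Run:
```python
from h import *
c=cam("scene"); M=Rt(-9.5)
p=np.array([.447,-.266,.150])
def pr(P): return ((proj(c,P)-[230,120])*4+1.5).round(0).tolist()
for d in(-.019,0,.026): print(d,pr([p+.036*M[:,0]+[0,0,d],p-.036*M[:,0]+[0,0,d]]))
# ray of observed near tip now: (310,320)/6+(255,170)
u=np.array([[310,322],[390,292]])/6+[255,170]
for z in(.01,.03,.05,.07): print(z,(plane(c,u,z)*1000).round(0).tolist())
```

```text
-0.019 [[366.0, 297.0], [293.0, 326.0]]
0 [[368.0, 273.0], [295.0, 301.0]]
0.026 [[370.0, 239.0], [297.0, 266.0]]
0.01 [[492.0, -224.0, 10.0], [546.0, -238.0, 10.0]]
0.03 [[463.0, -243.0, 30.0], [515.0, -256.0, 30.0]]
0.05 [[435.0, -261.0, 50.0], [485.0, -274.0, 50.0]]
0.07 [[406.0, -280.0, 70.0], [454.0, -292.0, 70.0]]
```

Run:
```python
from h import *
c=cam("scene"); a=np.arctan2(-.916,.4); M=Rt(np.degrees(a))
p=np.array([.26,-.595,.21])
s=cv2.imread("pics/scene0.png"); g=up(s,370,90,490,260,4)[:600]
for d,col in((-.019,(0,0,255)),(-.006,(0,128,255)),(0,(0,255,0)),(.026,(255,0,255)),(.054,(255,255,0))):
    for sg in(1,-1):
        u=(proj(c,p+sg*.0425*M[:,0]+[0,0,d])[0]-[370,90])*4+1.5; cv2.circle(g,tuple(int(v) for v in u),4,col,-1)
cv2.imwrite("pics/g0.png",g)
```

```text
(no output)
```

View pics/g0.png

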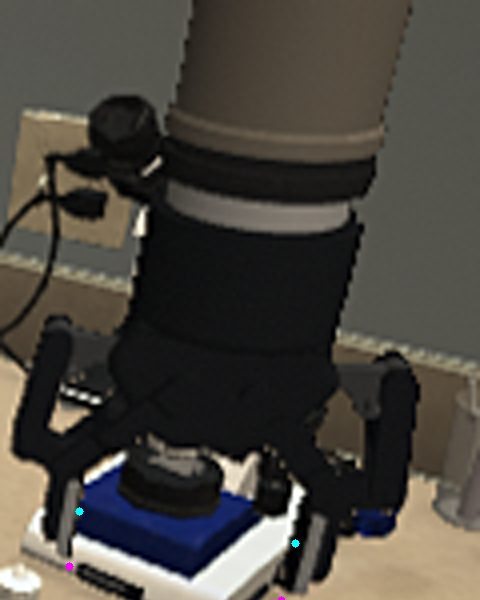

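The picture disagrees with the state. The fingertips appear about 40 mm higher than the reported TCP implies, both here and in the start picture. I'll reopen, go down 14 mm (safe either way) and look again.

>>> {"name": "servo_tool", "arguments": {
  "translation": [
    [0,0,0],
    [0,0,0],
    [0,0,0],
    [0,4,0],
    [0,5,0],
    [0,5,0],
    [0,0,0]
  ],
  "rotation": [
    [0,0,0],
    [0,0,0],
    [0,0,0],
    [0,0,0],
    [0,0,0],
    [0,0,0],
    [0,0,0]
  ],
  "jaw": [85,85,85,85,85,85,85]
}}

```text
clock: 4.85
eef_pos: [0.4467, -0.266, 0.0148]
eef_rot: [-0.704, 0.061, -0.061, 0.705]
force: [0.0, -0.2, -0.4]
width: 0.0731
```

Run:
```python
from h import *
s,M=show_state()
c=cam("scene"); g=up(c["img"],275,180,345,245,8); p=np.array(s["eef_pos"])
for d,col in((-.01,(0,0,255)),(0,(0,255,0)),(.015,(255,255,0)),(.030,(255,0,255))):
    for sg in(1,-1):
        u=(proj(c,p+sg*.036*M[:,0]+[0,0,d])[0]-[275,180])*8+3.5; cv2.circle(g,tuple(int(v) for v in u),3,col,-1)
cv2.imwrite("pics/s4.png",g)
```

```text
t 4.85 p [ 446.7 -266.    14.8] F [ 0.  -0.2 -0.4] w 73.1
[[0.985, -0.001, 0.172], [-0.172, 0.001, 0.985], [-0.001, -1.0, 0.0]] [ 0.68  0.42 -0.27  2.02  0.16  0.73  0.13]
```

View pics/s4.png

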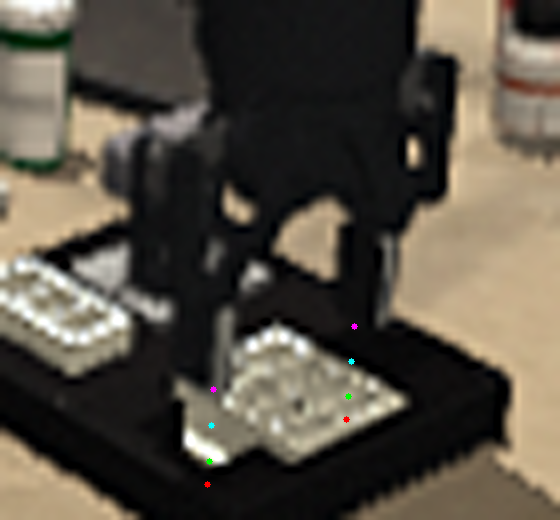

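Run:
```python
from h import *
s,M=show_state()
t=cam("top"); g=up(t["img"],310,160,380,240,8); cv2.imwrite("pics/t5.png",g)
u=np.array([[(635-400)/4+290,160/4+150],[(618-400)/4+290,310/4+150]])
for z in(.05,.1,.15): w=plane(t,u,z)*1000; print(z,w.round(0).tolist(),w.mean(0).round(0))
```

```text
t 4.9 p [ 447.  -266.2   15.1] F [-0.2 -0.6  0.1] w 72.7
[[0.985, -0.001, 0.172], [-0.172, 0.0, 0.985], [-0.001, -1.0, 0.0]] [ 0.68  0.42 -0.27  2.02  0.16  0.73  0.13]
0.05 [[517.0, -298.0, 50.0], [396.0, -282.0, 50.0]] [ 456. -290.   50.]
0.1 [[510.0, -284.0, 100.0], [395.0, -269.0, 100.0]] [ 453. -277.  100.]
0.15 [[504.0, -271.0, 150.0], [394.0, -256.0, 150.0]] [ 449. -263.  150.]
```

View pics/t5.png

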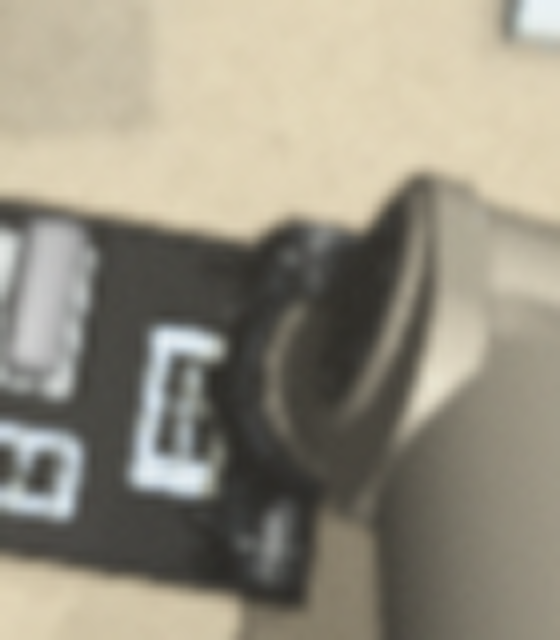

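>>> {"name": "servo_tool", "arguments": {
  "translation": [
    [0,1.5,0],
    [0,1.5,0],
    [0,1.5,0],
    [0,1.5,0]
  ],
  "rotation": [
    [0,0,0],
    [0,0,0],
    [0,0,0],
    [0,0,0]
  ],
  "jaw": [85,85,85,85]
}}

```text
clock: 5.45
eef_pos: [0.4472, -0.2663, 0.0093]
eef_rot: [0.704, -0.061, 0.061, -0.704]
force: [-0.3, -0.2, 0.4]
width: 0.0729
```

>>> {"name": "servo_tool", "arguments": {
  "translation": [
    [0,1.5,0],
    [0,1.5,0],
    [0,2,0],
    [0,2,0]
  ],
  "rotation": [
    [0,0,0],
    [0,0,0],
    [0,0,0],
    [0,0,0]
  ],
  "jaw": [85,85,85,85]
}}

```text
clock: 5.95
eef_pos: [0.4472, -0.2663, 0.0023]
eef_rot: [0.705, -0.061, 0.061, -0.704]
force: [-0.6, -0.7, 0.6]
width: 0.0726
```

Run:
```python
from h import *
s,M=show_state()
c=cam("scene"); g=up(c["img"],275,180,345,245,8); p=np.array(s["eef_pos"])
for d,col in((0.025,(0,255,0)),(.035,(255,0,255))):
    for sg in(1,-1):
        u=(proj(c,p+sg*.036*M[:,0]+[0,0,d])[0]-[275,180])*8+3.5; cv2.circle(g,tuple(int(v) for v in u),2,col,-1)
cv2.imwrite("pics/s5.png",g)
```

```text
t 5.95 p [ 447.2 -266.3    2.3] F [-0.6 -0.7  0.6] w 72.6
[[0.985, -0.0, 0.172], [-0.172, -0.0, 0.985], [0.0, -1.0, -0.0]] [ 0.67  0.44 -0.26  2.02  0.17  0.7   0.13]
```

View pics/s5.png

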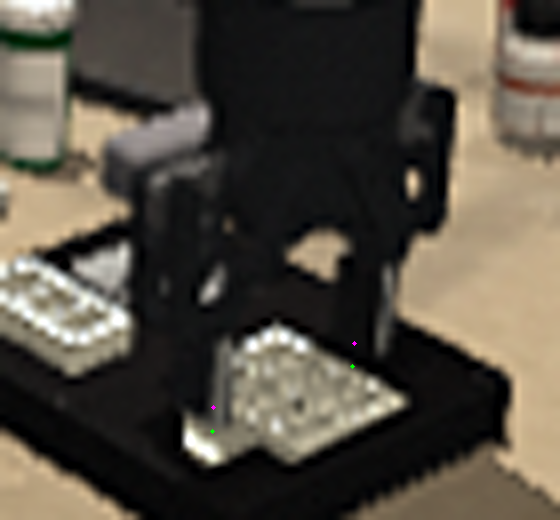

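Run:
```python
from h import *
c=cam("scene")
u=(np.array([[226,418],[374,354]])-3.5)/8+[275,180]
for h in(.028,.032,.036,.040):
    w=plane(c,u,h)*1000; d=w[1]-w[0]; print(h,w.round(0)[:,:2].tolist(),w.mean(0).round(0)[:2],np.hypot(*d[:2]).round(1),np.degrees(np.arctan2(d[1],d[0])).round(1))
```

```text
0.028 [[421.0, -259.0], [495.0, -274.0]] [ 458. -267.] 75.0 -11.3
0.032 [[416.0, -263.0], [489.0, -277.0]] [ 452. -270.] 74.4 -11.3
0.036 [[411.0, -266.0], [483.0, -281.0]] [ 447. -274.] 73.9 -11.3
0.04 [[405.0, -270.0], [477.0, -284.0]] [ 441. -277.] 73.3 -11.3
```

Run:
```python
from h import *
c=cam("scene"); s=cv2.imread("pics/scene0.png"); g=up(s,255,175,345,255,7)
a=np.radians(80.5); X=np.array([np.cos(a),np.sin(a),0]);Y=np.array([-np.sin(a),np.cos(a),0])
b=np.array([.4896,-.1829,0])
for z,col in((.031,(0,0,255)),(.068,(0,255,0)),(.094,(255,0,255))):
    for j in(1,-1):
      for i in(1,-1):
        hx,hy=(.026,.031) if z<.04 else (.012,.031)
        u=(proj(c,b+[0,0,z]+i*hx*X+j*hy*Y)[0]-[255,175])*7+3; cv2.circle(g,tuple(int(v) for v in u),3,col,-1)
cv2.imwrite("pics/h0.png",g)
```

```text
(no output)
```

View pics/h0.png

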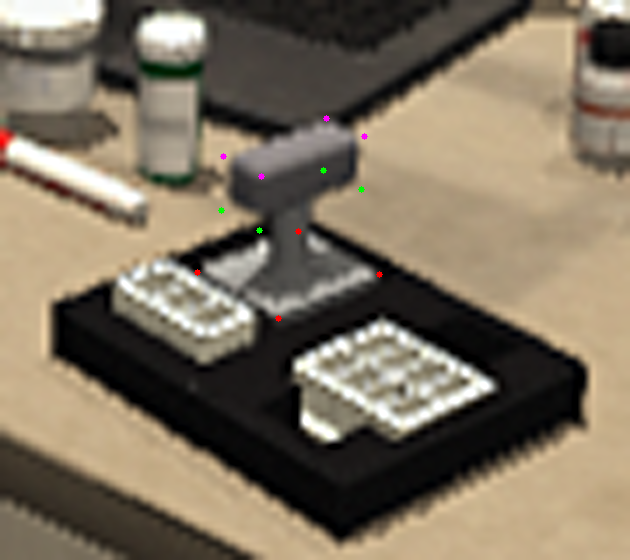

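The cameras check out against the handle, whose projected corners lie within about 1 px. So the real fingertips are about 38 mm higher than reported and roughly 6 mm to the right in the camera view. I'll servo visually by shifting about (-4.5,+4.5) mm in world, then look.

>>> {"name": "servo_tool", "arguments": {
  "translation": [
    [-5.2,0,3.7],
    [0,0,0]
  ],
  "rotation": [
    [0,0,0],
    [0,0,0]
  ],
  "jaw": [85,85]
}}

```text
clock: 6.35
eef_pos: [0.4421, -0.2612, 0.0024]
eef_rot: [-0.704, 0.061, -0.061, 0.705]
force: [0.2, 0.0, -0.3]
width: 0.0724
```

Run:
```python
from h import *
s,M=show_state()
c=cam("scene"); g=up(c["img"],280,190,340,240,12); p=np.array(s["eef_pos"])
cc=np.array([.4468,-.266,0])
for z,w,col in((.030,.027,(0,255,0)),(.030,.036,(0,0,255)),(.009,.036,(255,0,255))):
    for sg in(1,-1):
        u=(proj(c,cc+[0,0,z]+sg*w*M[:,0])[0]-[280,190])*12+5.5; cv2.circle(g,tuple(int(v) for v in u),4,col,-1)
cv2.imwrite("pics/s6.png",g)
```

```text
t 6.35 p [ 442.1 -261.2    2.4] F [ 0.2  0.  -0.3] w 72.4
[[0.985, -0.001, 0.172], [-0.172, 0.0, 0.985], [-0.001, -1.0, 0.0]] [ 0.67  0.43 -0.26  2.04  0.17  0.69  0.12]
```

View pics/s6.png

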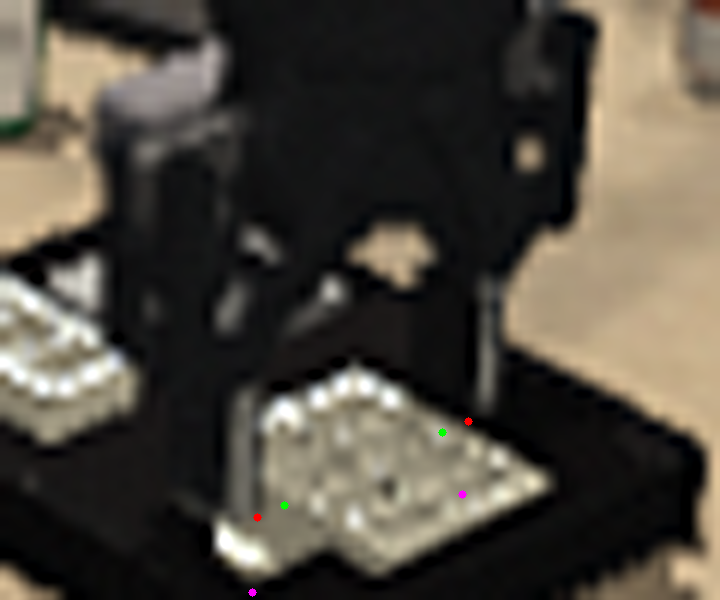

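I was reading the side faces of the pads as their inner faces, which accounts for the lateral shift, so the reported x and y are good after all. Only the height disagrees: the tips are at about z_rep+33 when open. I'll undo the shift and descend carefully.

>>> {"name": "servo_tool", "arguments": {
  "translation": [
    [5.2,0,-3.7],
    [0,0,0],
    [0,2,0],
    [0,3,0],
    [0,3,0],
    [0,2,0],
    [0,0,0]
  ],
  "rotation": [
    [0,0,0],
    [0,0,0],
    [0,0,0],
    [0,0,0],
    [0,0,0],
    [0,0,0],
    [0,0,0]
  ],
  "jaw": [85,85,85,85,85,85,85]
}}

```text
clock: 7.28
eef_pos: [0.447, -0.2662, -0.0078]
eef_rot: [-0.704, 0.061, -0.061, 0.704]
force: [-0.2, -0.7, -0.7]
width: 0.0725
```

>>> {"name": "servo_tool", "arguments": {
  "translation": [
    [0,2,0],
    [0,2,0],
    [0,2,0],
    [0,2,0],
    [0,0,0]
  ],
  "rotation": [
    [0,0,0],
    [0,0,0],
    [0,0,0],
    [0,0,0],
    [0,0,0]
  ],
  "jaw": [85,85,85,85,85]
}}

```text
clock: 7.9
eef_pos: [0.447, -0.2662, -0.0158]
eef_rot: [-0.704, 0.061, -0.061, 0.704]
force: [-0.3, 0.2, 0.1]
width: 0.0725
```

Run:
```python
from h import *
s,M=show_state()
c=cam("scene"); g=up(c["img"],280,190,340,240,12)
cv2.imwrite("pics/s7.png",g)
```

```text
t 7.9 p [ 447.  -266.2  -15.8] F [-0.3  0.2  0.1] w 72.5
[[0.985, -0.0, 0.172], [-0.172, 0.0, 0.985], [-0.0, -1.0, 0.0]] [ 0.66  0.47 -0.25  2.03  0.19  0.66  0.11]
```

View pics/s7.png

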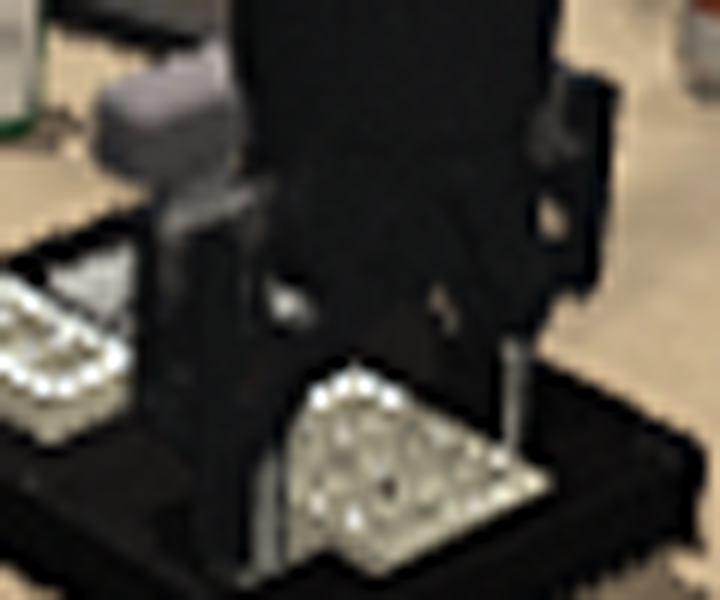

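The fingers now straddle the chamber, with the near tip at (265,575) in its notch and the far tip behind the far edge at (512,450). Closing.

>>> {"name": "servo_tool", "arguments": {
  "translation": [
    [0,0,0],
    [0,0,0],
    [0,0,0],
    [0,0,0],
    [0,0,0],
    [0,0,0]
  ],
  "rotation": [
    [0,0,0],
    [0,0,0],
    [0,0,0],
    [0,0,0],
    [0,0,0],
    [0,0,0]
  ],
  "jaw": [70,55,55,55,55,55],
  "newtons": 40
}}

```text
clock: 8.7
eef_pos: [0.4484, -0.2666, -0.015]
eef_rot: [0.705, -0.06, 0.062, -0.704]
force: [2.6, -0.3, 4.9]
width: 0.0529
```

>>> {"name": "servo_tool", "arguments": {
  "translation": [
    [0,-3,0],
    [0,-8,0],
    [0,-12,0],
    [0,-20,0],
    [0,-25,0],
    [0,-25,0],
    [0,-17,0],
    [0,0,0]
  ],
  "rotation": [
    [0,0,0],
    [0,0,0],
    [0,0,0],
    [0,0,0],
    [0,0,0],
    [0,0,0],
    [0,0,0],
    [0,0,0]
  ],
  "jaw": [55,55,55,55,55,55,55,55]
}}

```text
clock: 9.7
eef_pos: [0.4468, -0.2665, 0.0948]
eef_rot: [0.705, -0.061, 0.061, -0.704]
force: [0.9, 0.3, -1.2]
width: 0.0533
```

Run:
```python
from h import *
s,M=show_state()
c=cam("scene"); g=up(c["img"],270,150,350,240,6)
t=cam("top"); g2=up(t["img"],290,150,340,240,6)
cv2.imwrite("pics/s8.png",np.hstack([g,g2]))
plan([(430,0,97,0,12)],55,p=[447,-266.2,94.1],yaw=np.degrees(np.arctan2(M[1,0],M[0,0])))
```

```text
t 9.7 p [ 446.8 -266.5   94.8] F [ 0.9  0.3 -1.2] w 53.3
[[0.985, -0.0, 0.173], [-0.173, -0.001, 0.985], [0.0, -1.0, -0.001]] [ 0.7   0.3  -0.29  1.96  0.11  0.89  0.18]
12 max step 30.2 max deg 1.1
{"translation": [[-2.5, -0.1, 10.5], [-3.8, -0.2, 16.0], [-4.7, -0.2, 21.1], [-5.2, -0.3, 25.2], [-5.4, -0.3, 28.1], [-5.1, -0.4, 29.7], [-4.5, -0.3, 29.9], [-3.6, -0.3, 28.4], [-2.9, -0.3, 25.5], [-2.0, -0.2, 21.5], [-1.3, -0.2, 16.4], [-0.7, -0.1, 10.8]], "rotation": [[0.0, -0.007, 0.0], [0.0, -0.011, 0.0], [0.0, -0.014, 0.0], [0.0, -0.017, 0.0], [0.0, -0.019, 0.0], [0.0, -0.02, 0.0], [0.0, -0.02, 0.0], [0.0, -0.019, 0.0], [0.0, -0.017, 0.0], [0.0, -0.014, 0.0], [0.0, -0.011, 0.0], [0.0, -0.007, 0.0]], "jaw": [55, 55, 55, 55, 55, 55, 55, 55, 55, 55, 55, 55]}
```

View pics/s8.png

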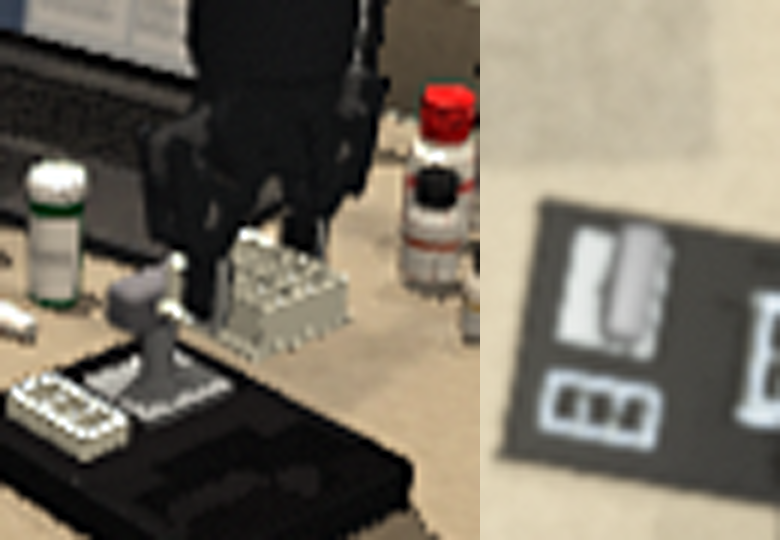

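The chamber is held level above the tray at (285,295), clear of the handle. Carrying it over to the free bench.

>>> {"name": "servo_tool", "arguments": {
  "translation": [
    [-2.5,-0.1,10.5],
    [-3.8,-0.2,16.0],
    [-4.7,-0.2,21.1],
    [-5.2,-0.3,25.2],
    [-5.4,-0.3,28.1],
    [-5.1,-0.4,29.7],
    [-4.5,-0.3,29.9],
    [-3.6,-0.3,28.4],
    [-2.9,-0.3,25.5],
    [-2.0,-0.2,21.5],
    [-1.3,-0.2,16.4],
    [-0.7,-0.1,10.8]
  ],
  "rotation": [
    [0,-0.007,0],
    [0,-0.011,0],
    [0,-0.014,0],
    [0,-0.017,0],
    [0,-0.019,0],
    [0,-0.02,0],
    [0,-0.02,0],
    [0,-0.019,0],
    [0,-0.017,0],
    [0,-0.014,0],
    [0,-0.011,0],
    [0,-0.007,0]
  ],
  "jaw": [55,55,55,55,55,55,55,55,55,55,55,55]
}}

```text
clock: 11.3
eef_pos: [0.43, 0.0009, 0.0973]
eef_rot: [0.707, 0.002, -0.001, -0.707]
force: [0.2, -0.5, -1.0]
width: 0.0532
```

>>> {"name": "servo_tool", "arguments": {
  "translation": [
    [0,10,0],
    [0,20,0],
    [0,25,0],
    [0,25,0],
    [0,15,0],
    [0,8,0],
    [0,5,0],
    [0,3,0],
    [0,2,0]
  ],
  "rotation": [
    [0,0,0],
    [0,0,0],
    [0,0,0],
    [0,0,0],
    [0,0,0],
    [0,0,0],
    [0,0,0],
    [0,0,0],
    [0,0,0]
  ],
  "jaw": [55,55,55,55,55,55,55,55,55]
}}

```text
clock: 12.42
eef_pos: [0.4306, -0.0001, -0.0154]
eef_rot: [0.707, 0.001, -0.001, -0.707]
force: [-0.9, 0.8, -0.6]
width: 0.0535
```

>>> {"name": "servo_tool", "arguments": {
  "translation": [
    [0,1.5,0],
    [0,1.5,0],
    [0,1.5,0],
    [0,0,0]
  ],
  "rotation": [
    [0,0,0],
    [0,0,0],
    [0,0,0],
    [0,0,0]
  ],
  "jaw": [55,55,55,55]
}}

```text
clock: 12.92
eef_pos: [0.4302, -0.0002, -0.019]
eef_rot: [0.708, 0.001, -0.001, -0.707]
force: [-4.5, 0.0, 14.8]
width: 0.0531
```

Touchdown. Release, rise, turn 90°, lower and grip the x ends.

>>> {"name": "servo_tool", "arguments": {
  "translation": [
    [0,-1,0],
    [0,0,0],
    [0,0,0],
    [0,-15,0],
    [0,-25,0],
    [0,-10,0],
    [0,0,0],
    [0,0,0],
    [0,0,0],
    [0,0,0],
    [0,0,0],
    [0,0,0]
  ],
  "rotation": [
    [0,0,0],
    [0,0,0],
    [0,0,0],
    [0,0,0],
    [0,0,0],
    [0,-0.1745,0],
    [0,-0.1745,0],
    [0,-0.1745,0],
    [0,-0.1745,0],
    [0,-0.1745,0],
    [0,-0.1745,0],
    [0,-0.1745,0]
  ],
  "jaw": [66,80,92,92,92,92,92,92,92,92,92,92]
}}

```text
clock: 14.42
eef_pos: [0.4304, -0.0003, 0.0316]
eef_rot: [0.578, 0.408, -0.408, -0.577]
force: [0.2, 0.2, -0.4]
width: 0.0786
```

>>> {"name": "servo_tool", "arguments": {
  "translation": [
    [0,0,0],
    [0,0,0],
    [0,0,0],
    [0,0,0],
    [0,0,0]
  ],
  "rotation": [
    [0,-0.1745,0],
    [0,-0.1745,0],
    [0,0,0],
    [0,0,0],
    [0,0,0]
  ],
  "jaw": [92,92,92,92,92]
}}

```text
clock: 15.05
eef_pos: [0.4302, -0.0002, 0.031]
eef_rot: [-0.5, -0.5, 0.5, 0.499]
force: [0.5, -0.5, -0.0]
width: 0.0787
```

Run:
```python
from h import *
s,M=show_state(); c=cam("scene"); p=np.array([.43,0,0])
u=proj(c,p)[0].astype(int); print(u); g=up(c["img"],u[0]-40,u[1]-45,u[0]+40,u[1]+25,8); cv2.imwrite("pics/s9.png",g)
```

```text
t 15.05 p [ 4.302e+02 -2.000e-01  3.100e+01] F [ 0.5 -0.5 -0. ] w 78.7
[[-0.001, 0.0, -1.0], [1.0, -0.0, -0.001], [-0.0, -1.0, -0.0]] [ 0.61  0.34 -0.81  2.2   0.37  0.74  1.12]
[241 210]
```

View pics/s9.png

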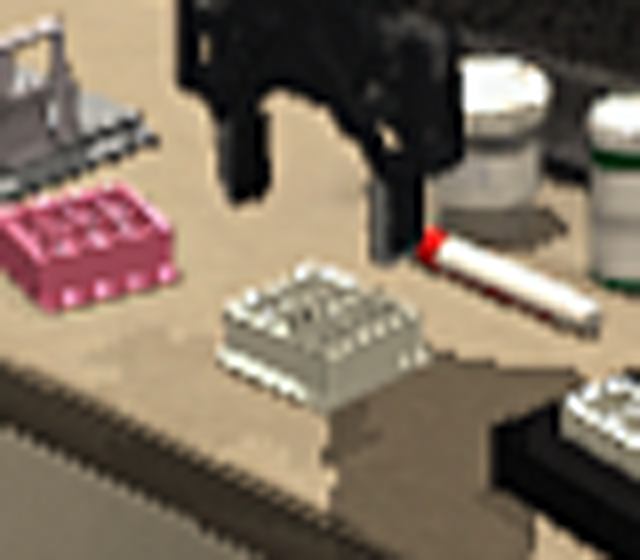

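>>> {"name": "servo_tool", "arguments": {
  "translation": [
    [0,10,0],
    [0,15,0],
    [0,12,0],
    [0,8,0],
    [0,4,0],
    [0,3,0],
    [0,2,0],
    [0,0,0],
    [0,0,0],
    [0,0,0],
    [0,0,0],
    [0,0,0]
  ],
  "rotation": [
    [0,0,0],
    [0,0,0],
    [0,0,0],
    [0,0,0],
    [0,0,0],
    [0,0,0],
    [0,0,0],
    [0,0,0],
    [0,0,0],
    [0,0,0],
    [0,0,0],
    [0,0,0]
  ],
  "jaw": [92,92,92,92,92,92,92,92,80,68,68,68],
  "newtons": 40
}}

```text
clock: 16.6
eef_pos: [0.4304, -0.0002, -0.0228]
eef_rot: [0.5, 0.501, -0.501, -0.499]
force: [-1.5, -0.4, 5.8]
width: 0.0633
```

>>> {"name": "servo_tool", "arguments": {
  "translation": [
    [0,0,0],
    [0,0,0],
    [0,-15,0],
    [0,-25,0],
    [-30,-20,0],
    [-45,0,0],
    [-50,0,0],
    [-50,0,0],
    [-35,0,0],
    [0,0,0]
  ],
  "rotation": [
    [0,0,0],
    [0,0,0],
    [0,0,0],
    [0,0,0],
    [0,0,0],
    [0,0,0],
    [0,0,0],
    [0,0,0],
    [0,0,0],
    [0,0,0]
  ],
  "jaw": [80,92,92,92,92,92,92,92,92,92]
}}

```text
clock: 17.85
eef_pos: [0.4305, -0.2134, 0.0375]
eef_rot: [0.501, 0.499, -0.499, -0.5]
force: [0.3, 0.5, 0.0]
width: 0.0786
```

Run:
```python
from h import *
s,M=show_state(); c=cam("scene"); t=cam("top")
cv2.imwrite("pics/t10.png",t["img"]); cv2.imwrite("pics/s10.png",c["img"])
cv2.imwrite("pics/t10c.png",up(t["img"],145,165,285,240,5)); 
u=proj(c,[.43,0,.013])[0].astype(int); print(u)
cv2.imwrite("pics/s10c.png",up(c["img"],165,140,275,230,7))
print(proj(t,[.4303,-.0002,.026]))
```

```text
t 17.85 p [ 430.5 -213.4   37.5] F [0.3 0.5 0. ] w 78.6
[[0.003, 0.001, -1.0], [1.0, -0.001, 0.003], [-0.001, -1.0, -0.001]] [ 0.99  0.39 -0.73  2.09  0.37  0.79  1.6 ]
[240 206]
[[255.94286344 216.04278449]]
```

View pics/t10c.png

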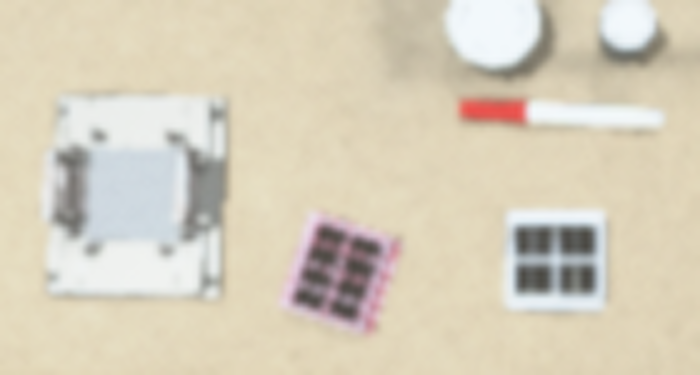

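View pics/s10c.png

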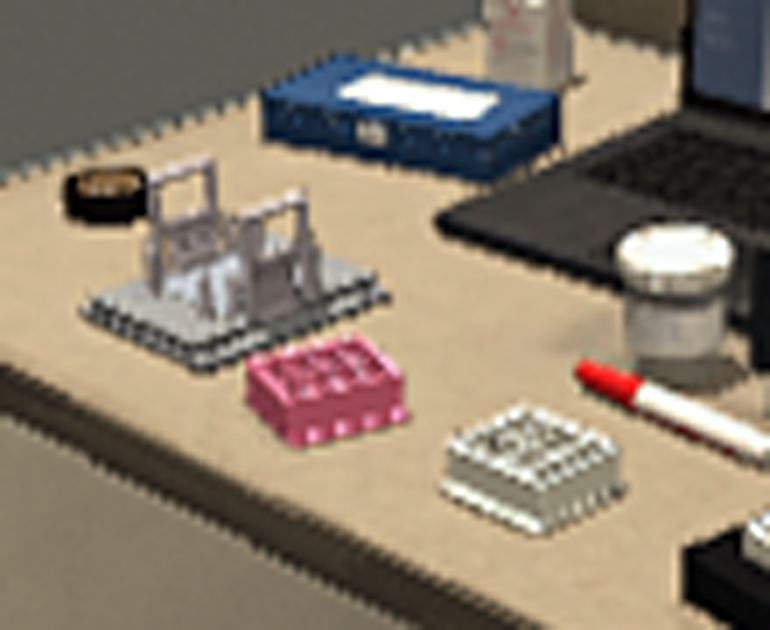

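Run:
```python
from h import *
t=cam("top"); im=t["img"].astype(float)
# bench vs white: use blue channel
b=im[...,0]
def cross(prof,lvl):
    i=[k for k in range(len(prof)-1) if (prof[k]-lvl)*(prof[k+1]-lvl)<0]
    return [k+(lvl-prof[k])/(prof[k+1]-prof[k]) for k in i]
col=b[195:240,249:263].mean(1); row=b[209:223,235:280].mean(0)
lb=b[225:235,240:250].mean(); print("bench",lb)
print("rows profile",col.round(0).tolist()); print("cols profile",row.round(0).tolist())
P=lambda x,y,z:proj(t,[x,y,z])[0].round(2)
x0,y0=.4303,-.0002
print("pred far flange",P(x0+.032,y0,.005),"far top",P(x0+.027,y0,.026),"near flange",P(x0-.032,y0,.005), "near flange bot",P(x0-.032,y0,0))
print("left top",P(x0,y0+.032,.026),"left bottom",P(x0,y0+.032,0),"right top",P(x0,y0-.032,.026))
```

```text
bench 190.8
rows profile [186.0, 187.0, 187.0, 187.0, 188.0, 187.0, 187.0, 187.0, 186.0, 187.0, 188.0, 203.0, 237.0, 246.0, 227.0, 145.0, 97.0, 92.0, 95.0, 99.0, 129.0, 183.0, 182.0, 127.0, 99.0, 99.0, 100.0, 113.0, 162.0, 223.0, 241.0, 230.0, 189.0, 181.0, 186.0, 186.0, 186.0, 186.0, 186.0, 186.0, 185.0, 185.0, 184.0, 182.0, 182.0]
cols profile [187.0, 188.0, 189.0, 188.0, 188.0, 188.0, 187.0, 185.0, 186.0, 188.0, 199.0, 222.0, 220.0, 154.0, 114.0, 122.0, 128.0, 119.0, 110.0, 124.0, 165.0, 180.0, 135.0, 112.0, 124.0, 130.0, 115.0, 110.0, 140.0, 203.0, 225.0, 186.0, 180.0, 185.0, 185.0, 185.0, 185.0, 185.0, 185.0, 185.0, 185.0, 185.0, 184.0, 184.0, 184.0]
pred far flange [255.95 206.64] far top [256.04 207.71] near flange [255.72 226.1 ] near flange bot [255.69 226.13]
left top [246.06 215.93] left bottom [246.13 216.3 ] right top [265.81 216.16]
```

Run:
```python
from h import *
t=cam("top"); im=t["img"].astype(float); b=im[...,0]
def half(p0,p1,a0,axis):
    pass
# far/near edges: per-column rows
def edge(prof,base):  # first crossing from bench(187) to plate(>215)
    lvl=212
    for k in range(len(prof)-1):
        if prof[k]<lvl<=prof[k+1]: return k+(lvl-prof[k])/(prof[k+1]-prof[k])
cols=range(160,186)
far=[(c,178+edge(b[178:195,c],0)) for c in cols if edge(b[178:195,c],0)]
near=[(c,233-edge(b[233:215:-1,c],0)) for c in cols if edge(b[233:215:-1,c],0)]
rows=list(range(187,193))+list(range(214,221))
left=[(149+edge(b[r,149:165],0),r) for r in rows if edge(b[r,149:165],0)]
right=[(196-edge(b[r,196:180:-1],0),r) for r in rows if edge(b[r,196:180:-1],0)]
for n,e,z in(("far",far,.016),("near",near,.016),("left",left,.016),("right16",right,.016),("right0",right,0)):
    w=plane(t,np.array(e),z)[:,:2]*1000
    ax=0 if n in("far","near") else 1
    # fit ax coord as function of other, evaluated at centre
    o=1-ax; k,c0=np.polyfit(w[:,o]-[274,468][ax] if False else w[:,o]-(274 if o==1 else 468),w[:,ax],1)
    res=w[:,ax]-(k*(w[:,o]-(274 if o==1 else 468))+c0)
    print(n,"c",c0.round(1),"slope deg",np.degrees(np.arctan(k)).round(2),"res",res.std().round(2),len(w))
print(b[205,140:205].round(0).tolist())
```

```text
far c 532.6 slope deg -2.51 res 0.55 26
near c 405.2 slope deg -3.75 res 3.97 26
left c 326.5 slope deg -2.12 res 3.05 13
right16 c 223.3 slope deg 2.2 res 4.58 13
right0 c 226.0 slope deg 2.2 res 4.64 13
[188.0, 186.0, 187.0, 189.0, 190.0, 192.0, 192.0, 192.0, 191.0, 191.0, 190.0, 190.0, 195.0, 217.0, 230.0, 207.0, 171.0, 155.0, 134.0, 118.0, 134.0, 162.0, 196.0, 218.0, 224.0, 224.0, 224.0, 224.0, 223.0, 224.0, 223.0, 224.0, 224.0, 223.0, 224.0, 225.0, 225.0, 224.0, 223.0, 226.0, 229.0, 227.0, 185.0, 140.0, 131.0, 139.0, 142.0, 142.0, 140.0, 148.0, 169.0, 186.0, 191.0, 190.0, 191.0, 192.0, 194.0, 198.0, 197.0, 194.0, 192.0, 192.0, 191.0, 188.0, 186.0]
```

Run:
```python
from h import *
t=cam("top"); im=t["img"].astype(float); b=im[...,0]; np.set_printoptions(linewidth=200)
sat=im[...,2]-im[...,0]   # R-B: bench ~37, plate ~0
print("sat rows 183..188 col170",sat[180:192,170], sat[214:236,170])
def edge(prof,lvl):
    for k in range(len(prof)-1):
        if prof[k]>=lvl>prof[k+1]: return k+(prof[k]-lvl)/(prof[k]-prof[k+1])
lv=18
far=np.array([(c,178+edge(sat[178:195,c],lv)) for c in range(158,188)])
near=np.array([(c,235-edge(sat[235:215:-1,c],lv)) for c in range(157,186)])
rows=list(range(188,193))+list(range(212,222))
left=np.array([(147+edge(sat[r,147:165],lv),r) for r in rows]); right=np.array([(199-edge(sat[r,199:180:-1],lv),r) for r in rows])
for n,e,z in(("far",far,.016),("near",near,.016),("left",left,.016),("right16",right,.016),("right0",right,0)):
    w=plane(t,e,z)[:,:2]*1000
    l=cv2.fitLine(w.astype(np.float32),cv2.DIST_HUBER,0,.01,.01).ravel()
    ax=0 if n in("far","near") else 1
    o=1-ax; ref=274 if o==1 else 468
    k=l[ax]/l[o]; c0=l[2+ax]+k*(ref-l[2+o])
    res=w[:,ax]-(k*(w[:,o]-ref)+c0); print(n,"c",round(float(c0),1),"deg",np.degrees(np.arctan(k)).round(2),res.round(1))
```

```text
sat rows 183..188 col170 [38. 39. 38. 28.  8. -1. -1.  0. -1.  0.  0.  0.] [-1.  0.  0.  0.  0.  0.  0.  0. -1.  2. 22. 35. 38. 38. 38. 37. 37. 37. 37. 38. 37. 37.]
far c 533.9 deg -0.21 [-0.  -0.2 -0.3 -0.3 -0.4 -0.4 -0.4 -0.2 -0.   0.1  0.3  0.1  0.1  0.1  0.1  0.2  0.1  0.3  0.2  0.2  0.1  0.  -0.  -0.2 -0.3 -0.3 -0.3 -0.2 -0.4 -0.8]
near c 402.3 deg -0.1 [ 0.1  0.5  0.4  0.1 -0.3 -0.2 -0.2 -0.   0.  -0.1 -0.1 -0.2  0.   0.2  0.2  0.1 -0.  -0.2 -0.1 -0.1 -0.  -0.   0.   0.   0.1  0.1  0.3  0.2 -0.2]
left c 329.3 deg -0.87 [-0.4 -0.2  0.1  0.   0.2 -0.2  0.1  0.6  1.   0.8  0.5 -0.  -0.4 -1.2 -1. ]
right16 c 217.6 deg -0.26 [ 0.5  0.4  0.  -0.2 -0.4  0.4  0.4  0.2 -0.  -0.1 -0.2 -0.2 -0.2 -0.   0.3]
right0 c 220.3 deg -0.26 [ 0.5  0.4  0.  -0.2 -0.5  0.4  0.4  0.2 -0.  -0.1 -0.2 -0.2 -0.2 -0.   0.3]
```

Run:
```python
from h import *
c=cam("scene"); k=12
def ov(img,x0,y0,x1,y1,P,name):
    g=up(img,x0,y0,x1,y1,k)
    for p,col in P:
        u=(proj(c,p)[0]-[x0,y0])*k+(k-1)/2; cv2.circle(g,tuple(int(round(v)) for v in u),2,col,-1)
    return g
H=lambda x,y,z:np.array([.4681+x/1000,.2735+y/1000,z/1000])
P=[(H(i*66,j*56,z),(0,0,255)) for i in(1,-1) for j in(1,-1) for z in(16,)]
P+=[(H(i*66,j*56,z),(255,0,0)) for i in(1,-1) for j in(1,-1) for z in(0,)]
P+=[(H(0,j*40.5,79.5 if 0 else 76),(0,200,0)) for j in(1,-1)]
P+=[(H(i*15,j*40.5,76),(255,0,255)) for j in(1,-1) for i in(-1,1)]
g1=ov(c["img"],173,160,228,196,P,"")
C=lambda x,y,z:np.array([.4303+x/1000,-.0002+y/1000,z/1000])
Q=[(C(i*27,j*32,26),(0,0,255)) for i in(1,-1) for j in(1,-1)]+[(C(i*32,j*32,0),(255,0,0)) for i in(1,-1) for j in(1,-1)]
g2=ov(c["img"],222,192,260,222,Q,"")
cv2.imwrite("pics/ov1.png",g1);cv2.imwrite("pics/ov2.png",g2)
```

```text
(no output)
```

View pics/ov1.png

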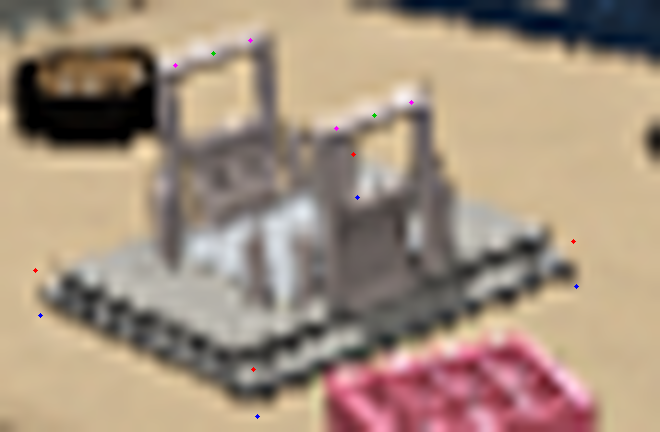

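View pics/ov2.png

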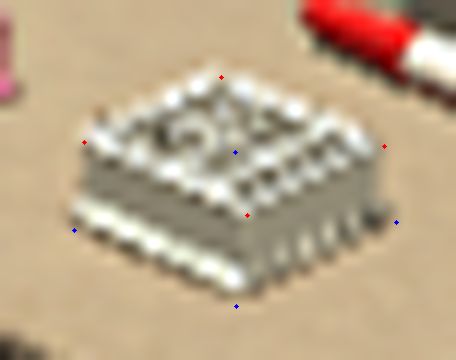

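Top view: the chamber on the bench at crop (556,260) matches the robot's position to about 0 mm in x and +1.3 mm in y (camera bias). The holder plate's centre comes out at (468.1, 273.5) by camera, with yaw about 0. In the scene overlay the staple bars match to within 0.5 px, and the clips are open and empty. I'll use (468, 272.9) and regrasp the chamber.

>>> {"name": "servo_tool", "arguments": {
  "translation": [
    [30,0,0],
    [45,0,0],
    [50,0,0],
    [45,0,0],
    [30,5,0],
    [10,20,0],
    [0,20,0],
    [0,10,0],
    [0,4,0],
    [0,0,0],
    [0,0,0]
  ],
  "rotation": [
    [0,0,0],
    [0,0,0],
    [0,0,0],
    [0,0,0],
    [0,0,0],
    [0,0,0],
    [0,0,0],
    [0,0,0],
    [0,0,0],
    [0,0,0],
    [0,0,0]
  ],
  "jaw": [92,92,92,92,92,92,92,92,92,92,92]
}}

```text
clock: 19.52
eef_pos: [0.4306, -0.0002, -0.0217]
eef_rot: [0.5, 0.501, -0.5, -0.499]
force: [-0.2, -0.7, -0.2]
width: 0.0784
```

>>> {"name": "servo_tool", "arguments": {
  "translation": [
    [0,0,0],
    [0,0,0],
    [0,0,0],
    [0,0,0],
    [0,0,0]
  ],
  "rotation": [
    [0,0,0],
    [0,0,0],
    [0,0,0],
    [0,0,0],
    [0,0,0]
  ],
  "jaw": [80,68,68,68,68],
  "newtons": 40
}}

```text
clock: 20.15
eef_pos: [0.4305, -0.0003, -0.0216]
eef_rot: [0.5, 0.501, -0.501, -0.499]
force: [-0.9, -0.3, 6.0]
width: 0.0635
```

>>> {"name": "servo_tool", "arguments": {
  "translation": [
    [0,-3,0],
    [0,-8,0],
    [0,-15,0],
    [0,-24,0],
    [0,-25,0],
    [0,-20,0],
    [0,-7,0]
  ],
  "rotation": [
    [0,0,0],
    [0,0,0],
    [0,0,0],
    [0,0,0],
    [0,0,0],
    [0,0,0],
    [0,0,0]
  ],
  "jaw": [68,68,68,68,68,68,68]
}}

```text
clock: 21.02
eef_pos: [0.4311, -0.0002, 0.0815]
eef_rot: [0.5, 0.501, -0.5, -0.498]
force: [0.8, -0.6, -0.6]
width: 0.0632
```

Run:
```python
from h import *
s,M=show_state()
plan([(468,272.9,80,0,12)],68,p=[430.5,-0.3,79],yaw=np.degrees(np.arctan2(M[1,0],M[0,0])))
```

```text
t 21.02 p [ 4.311e+02 -2.000e-01  8.150e+01] F [ 0.8 -0.6 -0.6] w 63.2
[[-0.003, 0.003, -1.0], [1.0, -0.001, -0.003], [-0.001, -1.0, -0.003]] [ 0.69  0.25 -0.88  2.16  0.26  0.84  1.23]
12 max step 31.2 max deg 10.2
{"translation": [[11.1, 0.0, -1.5], [17.0, -0.1, -1.3], [22.2, -0.1, 0.5], [26.3, -0.1, 3.9], [28.3, -0.1, 8.8], [27.8, -0.1, 14.1], [24.9, -0.1, 18.8], [20.1, -0.1, 21.8], [14.4, -0.1, 22.3], [9.2, -0.1, 20.3], [5.0, -0.1, 16.3], [2.2, 0.0, 11.0]], "rotation": [[0.0, 0.064, 0.0], [0.0, 0.097, 0.0], [0.0, 0.127, 0.0], [0.0, 0.152, 0.0], [0.0, 0.169, 0.0], [0.0, 0.178, 0.0], [0.0, 0.178, 0.0], [0.0, 0.169, 0.0], [0.0, 0.152, 0.0], [0.0, 0.127, 0.0], [0.0, 0.097, 0.0], [0.0, 0.064, 0.0]], "jaw": [68, 68, 68, 68, 68, 68, 68, 68, 68, 68, 68, 68]}
```

>>> {"name": "servo_tool", "arguments": {
  "translation": [
    [11.1,0,-1.5],
    [17.0,0,-1.3],
    [22.2,0,0.5],
    [26.3,0,3.9],
    [28.3,0,8.8],
    [27.8,0,14.1],
    [24.9,0,18.8],
    [20.1,0,21.8],
    [14.4,0,22.3],
    [9.2,0,20.3],
    [5.0,0,16.3],
    [2.2,0,11.0]
  ],
  "rotation": [
    [0,0.064,0],
    [0,0.097,0],
    [0,0.127,0],
    [0,0.152,0],
    [0,0.169,0],
    [0,0.178,0],
    [0,0.178,0],
    [0,0.169,0],
    [0,0.152,0],
    [0,0.127,0],
    [0,0.097,0],
    [0,0.064,0]
  ],
  "jaw": [68,68,68,68,68,68,68,68,68,68,68,68]
}}

```text
clock: 22.52
eef_pos: [0.467, 0.2741, 0.0795]
eef_rot: [0.707, -0.001, 0.0, -0.707]
force: [-0.5, -0.6, -1.1]
width: 0.0633
```

>>> {"name": "servo_tool", "arguments": {
  "translation": [
    [0,0,0],
    [0,0,0],
    [0,0,0]
  ],
  "rotation": [
    [0,0,0],
    [0,0,0],
    [0,0,0]
  ],
  "jaw": [68,68,68]
}}

```text
clock: 22.9
eef_pos: [0.4675, 0.2722, 0.0796]
eef_rot: [0.707, -0.0, 0.0, -0.707]
force: [-0.7, -0.8, -0.2]
width: 0.0633
```

Run:
```python
from h import *
s,M=show_state()
c=cam("scene"); cv2.imwrite("pics/s11.png",up(c["img"],165,120,245,200,7))
```

```text
t 22.9 p [467.5 272.2  79.6] F [-0.7 -0.8 -0.2] w 63.3
[[1.0, -0.0, 0.001], [-0.001, -0.001, 1.0], [-0.0, -1.0, -0.001]] [-0.11  0.4  -0.6   1.92  0.28  0.91 -0.86]
```

View pics/s11.png

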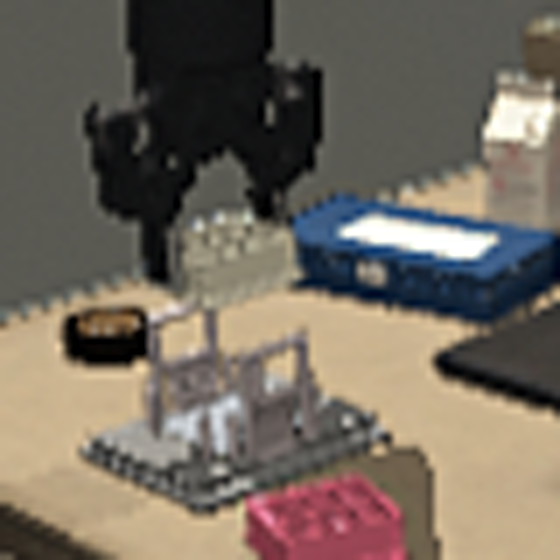

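>>> {"name": "servo_tool", "arguments": {
  "translation": [
    [0.4,5,0.5],
    [0,10,0],
    [0,15,0],
    [0,12,0],
    [0,6,0],
    [0,3,0],
    [0,0,0]
  ],
  "rotation": [
    [0,0,0],
    [0,0,0],
    [0,0,0],
    [0,0,0],
    [0,0,0],
    [0,0,0],
    [0,0,0]
  ],
  "jaw": [68,68,68,68,68,68,68]
}}

```text
clock: 23.82
eef_pos: [0.468, 0.2737, 0.0287]
eef_rot: [0.707, -0.0, 0.0, -0.707]
force: [0.4, 0.9, 0.7]
width: 0.0632
```

Run:
```python
from h import *
s,M=show_state()
c=cam("scene"); cv2.imwrite("pics/s12.png",up(c["img"],170,150,228,198,12))
t=cam("top"); cv2.imwrite("pics/t12.png",up(t["img"],145,165,225,235,8))
```

```text
t 23.82 p [468.  273.7  28.7] F [0.4 0.9 0.7] w 63.2
[[1.0, 0.0, 0.0], [-0.0, -0.0, 1.0], [0.0, -1.0, -0.0]] [-0.15  0.47 -0.57  1.95  0.34  0.81 -0.91]
```

View pics/s12.png

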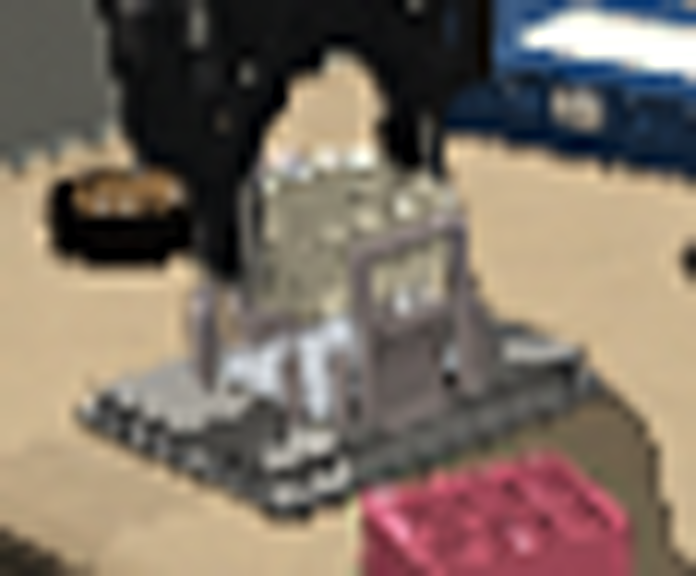

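View pics/t12.png

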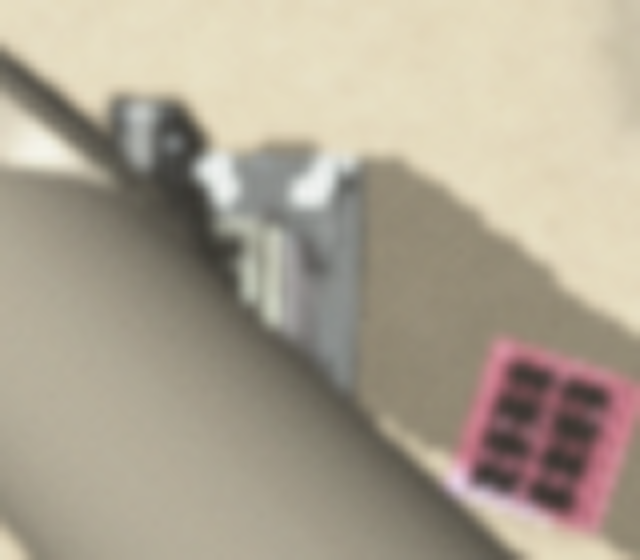

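The chamber is between the staples, above the pins, and nothing is touching. Lowering slowly.

>>> {"name": "servo_tool", "arguments": {
  "translation": [
    [0,1.5,-0.4],
    [0,1.5,0],
    [0,1.5,0],
    [0,1.5,0],
    [0,1.5,0],
    [0,1,0],
    [0,1,0],
    [0,1,0]
  ],
  "rotation": [
    [0,0,0],
    [0,0,0],
    [0,0,0],
    [0,0,0],
    [0,0,0],
    [0,0,0],
    [0,0,0],
    [0,0,0]
  ],
  "jaw": [68,68,68,68,68,68,68,68]
}}

```text
clock: 24.92
eef_pos: [0.468, 0.2733, 0.0182]
eef_rot: [0.707, -0.0, 0.0, -0.707]
force: [0.2, -0.6, -1.2]
width: 0.0636
```

>>> {"name": "servo_tool", "arguments": {
  "translation": [
    [0,1,0],
    [0,1,0],
    [0,1,0],
    [0,1,0],
    [0,0,0]
  ],
  "rotation": [
    [0,0,0],
    [0,0,0],
    [0,0,0],
    [0,0,0],
    [0,0,0]
  ],
  "jaw": [68,68,68,68,68]
}}

```text
clock: 25.55
eef_pos: [0.4681, 0.2733, 0.0143]
eef_rot: [-0.707, 0.0, -0.0, 0.707]
force: [-0.6, 0.1, -0.4]
width: 0.0632
```

>>> {"name": "servo_tool", "arguments": {
  "translation": [
    [0,1,0],
    [0,1,0],
    [0,1,0],
    [0,1,0],
    [0,0,0]
  ],
  "rotation": [
    [0,0,0],
    [0,0,0],
    [0,0,0],
    [0,0,0],
    [0,0,0]
  ],
  "jaw": [68,68,68,68,68]
}}

```text
clock: 26.18
eef_pos: [0.4685, 0.2736, 0.0104]
eef_rot: [-0.707, -0.0, -0.001, 0.707]
force: [1.1, -0.2, -1.1]
width: 0.0632
```

Run:
```python
from h import *
s,M=show_state(); print(s["torque"])
c=cam("scene"); cv2.imwrite("pics/s13.png",up(c["img"],170,150,228,198,12))
```

```text
t 26.18 p [468.5 273.6  10.4] F [ 1.1 -0.2 -1.1] w 63.2
[[1.0, 0.001, 0.001], [-0.001, 0.001, 1.0], [0.001, -1.0, 0.001]] [-0.16  0.5  -0.56  1.96  0.37  0.78 -0.93]
[ 0.24020627 -0.5489143  -0.08257664]
```

View pics/s13.png

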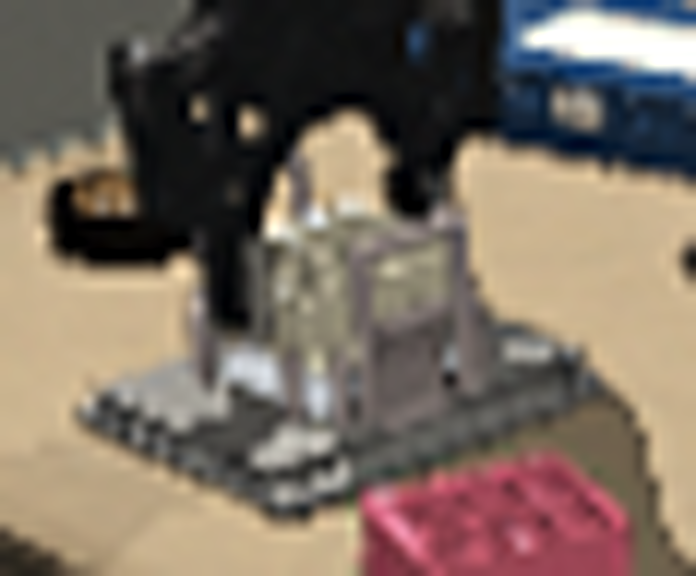

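>>> {"name": "servo_tool", "arguments": {
  "translation": [
    [0,1,0],
    [0,1,0],
    [0,1,0],
    [0,0,0]
  ],
  "rotation": [
    [0,0,0],
    [0,0,0],
    [0,0,0],
    [0,0,0]
  ],
  "jaw": [68,68,68,68]
}}

```text
clock: 26.72
eef_pos: [0.4685, 0.2737, 0.0076]
eef_rot: [-0.707, -0.0, -0.001, 0.707]
force: [3.8, 1.5, 1.4]
width: 0.0633
```

>>> {"name": "servo_tool", "arguments": {
  "translation": [
    [0.7,0,0.3],
    [0,1,0],
    [0,0.5,0],
    [0,0,0]
  ],
  "rotation": [
    [0,0,0],
    [0,0,0],
    [0,0,0],
    [0,0,0]
  ],
  "jaw": [68,68,68,68]
}}

```text
clock: 27.22
eef_pos: [0.4686, 0.274, 0.0059]
eef_rot: [-0.707, -0.0, -0.0, 0.707]
force: [1.3, 3.4, 4.3]
width: 0.0631
```

>>> {"name": "servo_tool", "arguments": {
  "translation": [
    [0.3,0,0.5],
    [0,0.7,0],
    [0,0,0]
  ],
  "rotation": [
    [0,0,0],
    [0,0,0],
    [0,0,0]
  ],
  "jaw": [68,68,68]
}}

```text
clock: 27.6
eef_pos: [0.4687, 0.2741, 0.0052]
eef_rot: [0.707, -0.0, -0.0, -0.707]
force: [0.3, 2.4, 6.0]
width: 0.0633
```

Contact with the clips at the expected height (underside about 28 mm). Let go and look.

>>> {"name": "servo_tool", "arguments": {
  "translation": [
    [0,0,0],
    [0,0,0],
    [0,0,0],
    [0,-5,0],
    [0,-15,0],
    [0,-25,0],
    [0,-25,0],
    [0,-20,0],
    [0,-10,0]
  ],
  "rotation": [
    [0,0,0],
    [0,0,0],
    [0,0,0],
    [0,0,0],
    [0,0,0],
    [0,0,0],
    [0,0,0],
    [0,0,0],
    [0,0,0]
  ],
  "jaw": [75,85,90,90,90,90,90,90,90]
}}

```text
clock: 28.72
eef_pos: [0.4696, 0.2746, 0.1072]
eef_rot: [-0.707, -0.001, -0.001, 0.707]
force: [0.3, 0.2, -0.4]
width: 0.0767
```

Run:
```python
from h import *
s,M=show_state()
c=cam("scene"); cv2.imwrite("pics/s14.png",up(c["img"],170,150,228,198,12))
plan([(489.6,-182.9,105,80.5,12)],90,p=[469.0,274.0,105],yaw=0)
plan([(480,100,105,40,6),(489.6,-182.9,105,80.5,9)],90,p=[469.0,274.0,105],yaw=0)
```

```text
t 28.73 p [469.6 274.6 107.2] F [ 0.3  0.2 -0.4] w 76.7
[[1.0, 0.003, 0.0], [-0.0, 0.001, 1.0], [0.003, -1.0, 0.001]] [-0.1   0.37 -0.62  1.89  0.26  0.96 -0.84]
12 max step 51.8 max deg 9.1
{"translation": [[0.8, 0.0, -18.5], [-0.3, 0.0, -28.3], [-3.7, 0.0, -36.7], [-9.3, 0.0, -43.1], [-16.7, 0.0, -46.2], [-24.8, 0.0, -45.4], [-31.6, 0.0, -41.0], [-35.8, 0.0, -33.6], [-36.3, 0.0, -25.0], [-33.0, 0.0, -16.6], [-26.5, 0.0, -9.8], [-17.9, 0.0, -4.9]], "rotation": [[0.0, -0.057, 0.0], [0.0, -0.087, 0.0], [0.0, -0.114, 0.0], [0.0, -0.135, 0.0], [0.0, -0.151, 0.0], [0.0, -0.159, 0.0], [0.0, -0.159, 0.0], [0.0, -0.151, 0.0], [0.0, -0.135, 0.0], [0.0, -0.114, 0.0], [0.0, -0.087, 0.0], [0.0, -0.057, 0.0]], "jaw": [90, 90, 90, 90, 90, 90, 90, 90, 90, 90, 90, 90]}
15 max step 42.9 max deg 8.8
{"translation": [[1.1, 0.0, -17.8], [-0.2, 0.0, -30.9], [-5.1, 0.0, -38.1], [-10.8, 0.0, -36.9], [-13.2, 0.0, -28.0], [-9.5, 0.0, -15.0], [-10.3, 0.0, -13.1], [-17.5, 0.0, -20.6], [-24.7, 0.0, -25.3], [-31.2, 0.0, -26.7], [-35.2, 0.0, -24.5], [-36.0, 0.0, -19.6], [-32.7, 0.0, -13.8], [-25.7, 0.0, -8.2], [-16.1, 0.0, -4.0]], "rotation": [[0.0, -0.071, 0.0], [0.0, -0.124, 0.0], [0.0, -0.154, 0.0], [0.0, -0.154, 0.0], [0.0, -0.124, 0.0], [0.0, -0.071, 0.0], [0.0, -0.042, 0.0], [0.0, -0.067, 0.0], [0.0, -0.089, 0.0], [0.0, -0.102, 0.0], [0.0, -0.107, 0.0], [0.0, -0.102, 0.0], [0.0, -0.089, 0.0], [0.0, -0.067, 0.0], [0.0, -0.042, 0.0]], "jaw": [90, 90, 90, 90, 90, 90, 90, 90, 90, 90, 90, 90, 90, 90, 90]}
```

View pics/s14.png

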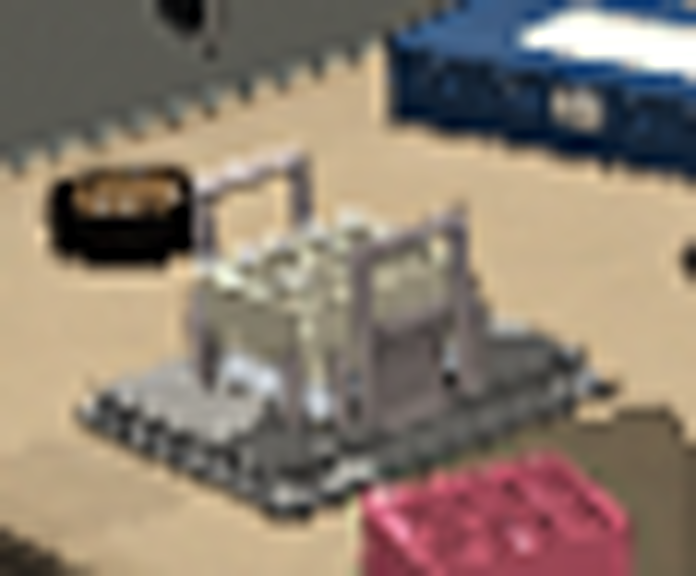

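The chamber sits level on the clips between the guides and pins, centred at crop (320,260) with its foot raised. Next, the press block.

>>> {"name": "servo_tool", "arguments": {
  "translation": [
    [0.8,0,-18.5],
    [-0.3,0,-28.3],
    [-3.7,0,-36.7],
    [-9.3,0,-43.1],
    [-16.7,0,-46.2],
    [-24.8,0,-45.4],
    [-31.6,0,-41.0],
    [-35.8,0,-33.6],
    [-36.3,0,-25.0],
    [-33.0,0,-16.6],
    [-26.5,0,-9.8],
    [-17.9,0,-4.9]
  ],
  "rotation": [
    [0,-0.057,0],
    [0,-0.087,0],
    [0,-0.114,0],
    [0,-0.135,0],
    [0,-0.151,0],
    [0,-0.159,0],
    [0,-0.159,0],
    [0,-0.151,0],
    [0,-0.135,0],
    [0,-0.114,0],
    [0,-0.087,0],
    [0,-0.057,0]
  ],
  "jaw": [75,75,75,75,75,75,75,75,75,75,75,75]
}}

```text
clock: 30.28
eef_pos: [0.4886, -0.1846, 0.1046]
eef_rot: [-0.539, -0.457, 0.457, 0.54]
force: [0.2, 0.7, 0.6]
width: 0.0641
```

>>> {"name": "servo_tool", "arguments": {
  "translation": [
    [0,10,0],
    [0,20,0],
    [0,0,0],
    [0,0,0]
  ],
  "rotation": [
    [0,0,0],
    [0,0,0],
    [0,0,0],
    [0,0,0]
  ],
  "jaw": [75,75,75,75]
}}

```text
clock: 30.78
eef_pos: [0.4895, -0.1818, 0.0752]
eef_rot: [-0.539, -0.457, 0.457, 0.539]
force: [0.2, -0.5, 0.3]
width: 0.0639
```

Run:
```python
from h import *
s,M=show_state(); print(np.degrees(np.arctan2(M[1,0],M[0,0])))
c=cam("scene"); cv2.imwrite("pics/s15.png",up(c["img"],255,150,345,230,8))
t=cam("top"); cv2.imwrite("pics/t15.png",up(t["img"],145,165,225,235,8))
```

```text
t 30.77 p [ 489.5 -181.8   75.2] F [ 0.2 -0.5  0.3] w 63.9
[[0.163, 0.0, -0.987], [0.987, 0.0, 0.163], [0.0, -1.0, 0.0]] [ 0.84  0.39 -0.68  1.97  0.31  0.89  1.4 ]
80.59598683870873
```

View pics/s15.png

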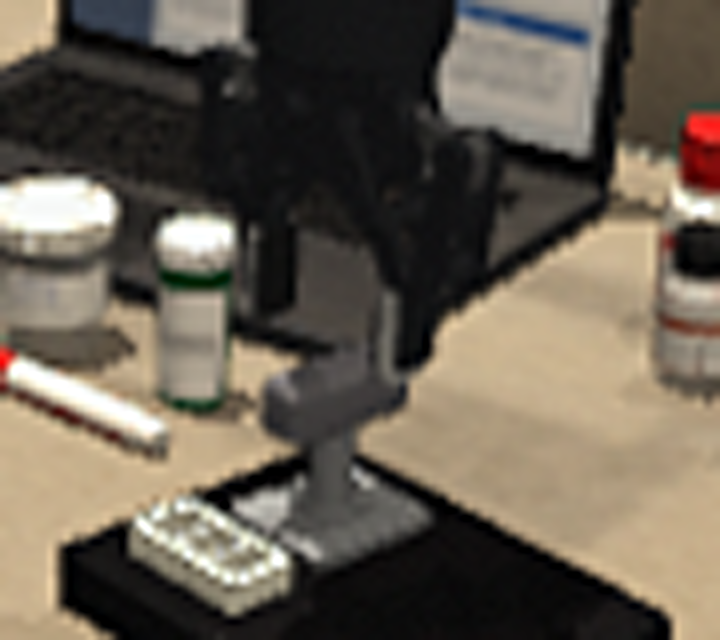

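View pics/t15.png

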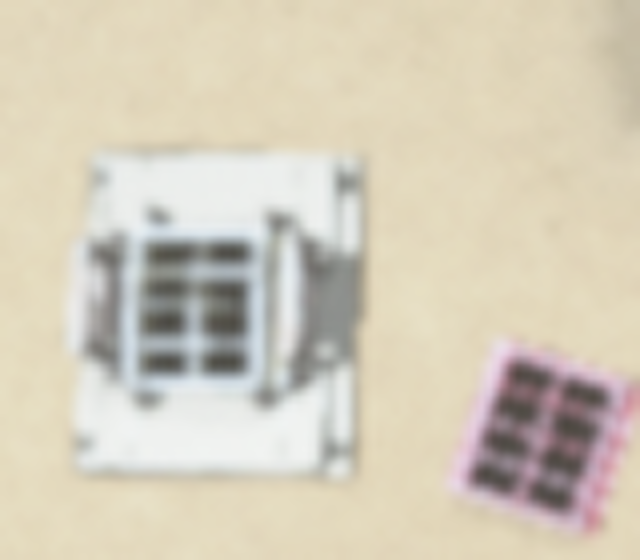

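Top view: the chamber is square in the holder at (198,312). Scene view: the handle at (335,395) lies between the fingers. Lower over the bar and grip.

>>> {"name": "servo_tool", "arguments": {
  "translation": [
    [0,8,0],
    [0,10,0],
    [0,8,0],
    [0,5,0],
    [0,3,0],
    [0,0,0],
    [0,0,0],
    [0,0,0],
    [0,0,0],
    [0,0,0],
    [0,0,0],
    [0,0,0]
  ],
  "rotation": [
    [0,0,0],
    [0,0,0],
    [0,0,0],
    [0,0,0],
    [0,0,0],
    [0,0,0],
    [0,0,0],
    [0,0,0],
    [0,0,0],
    [0,0,0],
    [0,0,0],
    [0,0,0]
  ],
  "jaw": [75,75,75,75,75,60,45,30,24,24,24,24],
  "newtons": 80
}}

```text
clock: 32.38
eef_pos: [0.4897, -0.183, 0.0416]
eef_rot: [0.54, 0.457, -0.457, -0.539]
force: [-0.4, -0.1, 5.4]
width: 0.0224
```

Run:
```python
from h import *
s,M=show_state(); print(np.degrees(np.arctan2(M[1,0],M[0,0])),s["torque"])
c=cam("scene"); cv2.imwrite("pics/s16.png",up(c["img"],255,150,345,230,8))
```

```text
t 32.38 p [ 489.7 -183.    41.6] F [-0.4 -0.1  5.4] w 22.4
[[0.164, 0.001, -0.986], [0.986, -0.001, 0.164], [-0.0, -1.0, -0.001]] [ 0.81  0.44 -0.65  1.99  0.36  0.83  1.36]
80.53242330702075 [ 0.13742739  0.21772069 -0.00930312]
```

View pics/s16.png

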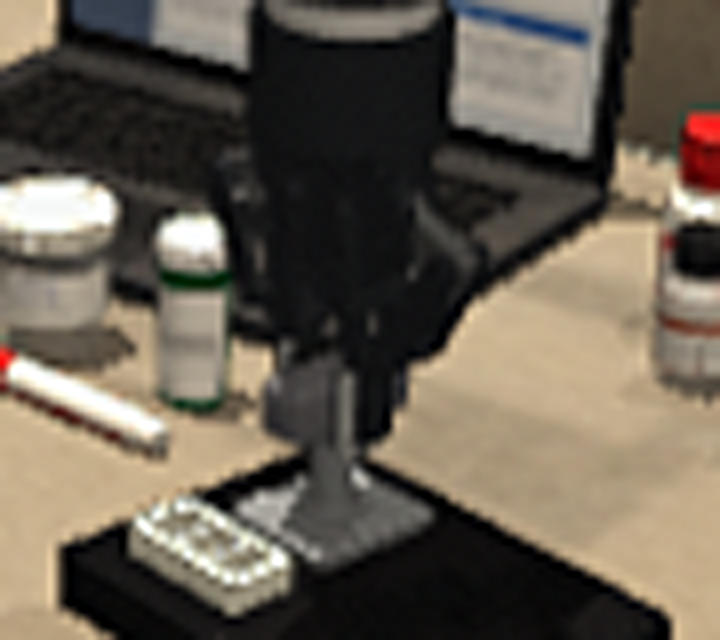

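Gripped squarely: the pads cover the bar and the foot is flat in its pocket. Lift and carry it to the holder.

>>> {"name": "servo_tool", "arguments": {
  "translation": [
    [0,-3,0],
    [0,-8,0],
    [0,-15,0],
    [0,-20,0],
    [0,-20,0],
    [0,-12,0],
    [0,-2,0],
    [0,0,0]
  ],
  "rotation": [
    [0,0,0],
    [0,0,0],
    [0,0,0],
    [0,0,0],
    [0,0,0],
    [0,0,0],
    [0,0,0],
    [0,0,0]
  ],
  "jaw": [24,24,24,24,24,24,24,24]
}}

```text
clock: 33.42
eef_pos: [0.4889, -0.1828, 0.1208]
eef_rot: [-0.539, -0.457, 0.457, 0.54]
force: [0.1, -0.1, -4.5]
width: 0.023
```

Run:
```python
from h import *
s,M=show_state()
plan([(468.8,274.1,121.3,90,12)],24,p=[489.7,-183,121.3],yaw=80.53)
```

```text
t 33.42 p [ 488.9 -182.8  120.8] F [ 0.1 -0.1 -4.5] w 23.0
[[0.165, -0.001, -0.986], [0.986, 0.0, 0.165], [-0.0, -1.0, 0.001]] [ 0.87  0.33 -0.71  1.93  0.25  0.98  1.45]
12 max step 51.8 max deg 1.1
{"translation": [[18.1, 0.0, 3.9], [27.7, 0.0, 5.7], [36.3, 0.0, 7.1], [43.4, 0.0, 8.0], [48.5, 0.0, 8.0], [51.2, 0.0, 7.6], [51.3, 0.0, 6.6], [48.8, 0.0, 5.4], [44.0, 0.0, 4.0], [36.8, 0.0, 2.8], [28.2, 0.0, 1.7], [18.6, 0.0, 1.0]], "rotation": [[0.0, -0.007, 0.0], [0.0, -0.01, 0.0], [0.0, -0.013, 0.0], [0.0, -0.016, 0.0], [0.0, -0.018, 0.0], [0.0, -0.019, 0.0], [0.0, -0.019, 0.0], [0.0, -0.018, 0.0], [0.0, -0.016, 0.0], [0.0, -0.013, 0.0], [0.0, -0.01, 0.0], [0.0, -0.007, 0.0]], "jaw": [24, 24, 24, 24, 24, 24, 24, 24, 24, 24, 24, 24]}
```

>>> {"name": "servo_tool", "arguments": {
  "translation": [
    [18.1,0,3.9],
    [27.7,0,5.7],
    [36.3,0,7.1],
    [43.4,0,8.0],
    [48.5,0,8.0],
    [51.2,0,7.6],
    [51.3,0,6.6],
    [48.8,0,5.4],
    [44.0,0,4.0],
    [36.8,0,2.8],
    [28.2,0,1.7],
    [18.6,0,1.0]
  ],
  "rotation": [
    [0,-0.007,0],
    [0,-0.01,0],
    [0,-0.013,0],
    [0,-0.016,0],
    [0,-0.018,0],
    [0,-0.019,0],
    [0,-0.019,0],
    [0,-0.018,0],
    [0,-0.016,0],
    [0,-0.013,0],
    [0,-0.01,0],
    [0,-0.007,0]
  ],
  "jaw": [24,24,24,24,24,24,24,24,24,24,24,24]
}}

```text
clock: 34.92
eef_pos: [0.4661, 0.2772, 0.1206]
eef_rot: [-0.498, -0.501, 0.501, 0.499]
force: [0.4, -0.4, -2.4]
width: 0.0226
```

>>> {"name": "servo_tool", "arguments": {
  "translation": [
    [0,0,0],
    [0,0,0],
    [0,0,0]
  ],
  "rotation": [
    [0,0,0],
    [0,0,0],
    [0,0,0]
  ],
  "jaw": [24,24,24]
}}

```text
clock: 35.3
eef_pos: [0.4684, 0.2729, 0.1207]
eef_rot: [0.5, 0.499, -0.5, -0.5]
force: [0.5, -0.3, -2.2]
width: 0.0232
```

Run:
```python
from h import *
s,M=show_state(); print(np.degrees(np.arctan2(M[1,0],M[0,0])),s["torque"])
c=cam("scene"); cv2.imwrite("pics/s17.png",up(c["img"],165,120,235,200,8))
```

```text
t 35.3 p [468.4 272.9 120.7] F [ 0.5 -0.3 -2.2] w 23.2
[[0.001, -0.0, -1.0], [1.0, -0.001, 0.001], [-0.001, -1.0, 0.0]] [ 0.11  0.41 -0.89  1.88  0.37  1.03  0.63]
89.95100652780236 [-0.01183489  0.00833269  0.05723244]
```

View pics/s17.png

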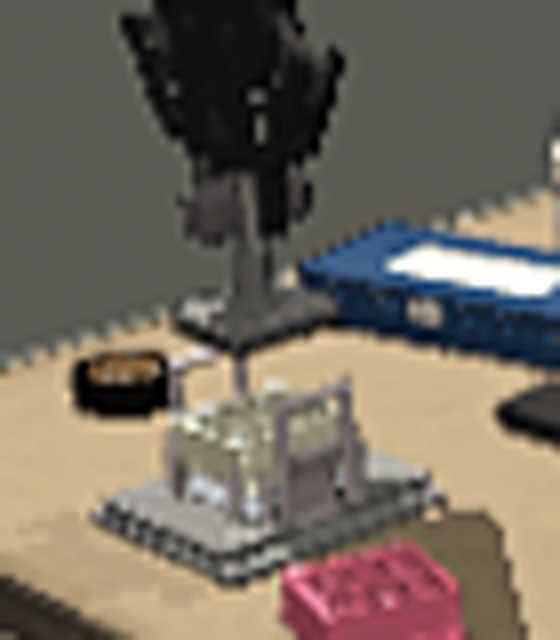

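>>> {"name": "servo_tool", "arguments": {
  "translation": [
    [1,8,-0.3],
    [0,12,0],
    [0,12,0],
    [0,6,0],
    [0,3,0],
    [0,0,0]
  ],
  "rotation": [
    [0,0,0],
    [0,0,0],
    [0,0,0],
    [0,0,0],
    [0,0,0],
    [0,0,0]
  ],
  "jaw": [24,24,24,24,24,24]
}}

```text
clock: 36.1
eef_pos: [0.4687, 0.2754, 0.08]
eef_rot: [-0.5, -0.5, 0.5, 0.5]
force: [0.1, 0.5, -2.9]
width: 0.0231
```

>>> {"name": "servo_tool", "arguments": {
  "translation": [
    [0,1,0],
    [0,1,0],
    [0,1,0],
    [0,1,0],
    [0,0,0]
  ],
  "rotation": [
    [0,0,0],
    [0,0,0],
    [0,0,0],
    [0,0,0],
    [0,0,0]
  ],
  "jaw": [24,24,24,24,24]
}}

```text
clock: 36.72
eef_pos: [0.469, 0.2756, 0.0765]
eef_rot: [0.5, 0.5, -0.5, -0.5]
force: [-1.3, -0.2, 2.6]
width: 0.0231
```

>>> {"name": "servo_tool", "arguments": {
  "translation": [
    [0,-2,0],
    [-1.3,0,0],
    [0,2,0],
    [0,1,0],
    [0,1,0],
    [0,1,0],
    [0,1,0]
  ],
  "rotation": [
    [0,0,0],
    [0,0,0],
    [0,0,0],
    [0,0,0],
    [0,0,0],
    [0,0,0],
    [0,0,0]
  ],
  "jaw": [24,24,24,24,24,24,24]
}}

```text
clock: 37.6
eef_pos: [0.4698, 0.2749, 0.0745]
eef_rot: [0.5, 0.501, -0.499, -0.499]
force: [-3.3, -3.3, 17.4]
width: 0.0233
```

>>> {"name": "servo_tool", "arguments": {
  "translation": [
    [0,1,0],
    [0,1,0],
    [0,1,0],
    [0,1,0]
  ],
  "rotation": [
    [0,0,0],
    [0,0,0],
    [0,0,0],
    [0,0,0]
  ],
  "jaw": [24,24,24,24]
}}

```text
clock: 38.1
eef_pos: [0.4706, 0.2757, 0.0716]
eef_rot: [0.501, 0.502, -0.499, -0.499]
force: [0.4, 1.3, -1.9]
width: 0.0233
```

>>> {"name": "servo_tool", "arguments": {
  "translation": [
    [0,1,0],
    [0,1,0],
    [0,1,0],
    [0,1,0],
    [0,0,0]
  ],
  "rotation": [
    [0,0,0],
    [0,0,0],
    [0,0,0],
    [0,0,0],
    [0,0,0]
  ],
  "jaw": [24,24,24,24,24]
}}

```text
clock: 38.72
eef_pos: [0.4689, 0.2739, 0.0665]
eef_rot: [0.501, 0.5, -0.501, -0.499]
force: [-5.5, -5.0, 22.9]
width: 0.0229
```

Run:
```python
from h import *
s,M=show_state(); print(s["torque"])
c=cam("scene"); cv2.imwrite("pics/s18.png",up(c["img"],170,140,230,200,11)[:600])
```

```text
t 38.73 p [468.9 273.9  66.5] F [-5.5 -5.  22.9] w 22.9
[[-0.0, 0.001, -1.0], [1.0, -0.003, -0.0], [-0.003, -1.0, -0.001]] [ 0.06  0.48 -0.84  1.92  0.45  0.94  0.57]
[-1.14596607  1.23085673  0.0259903 ]
```

View pics/s18.png

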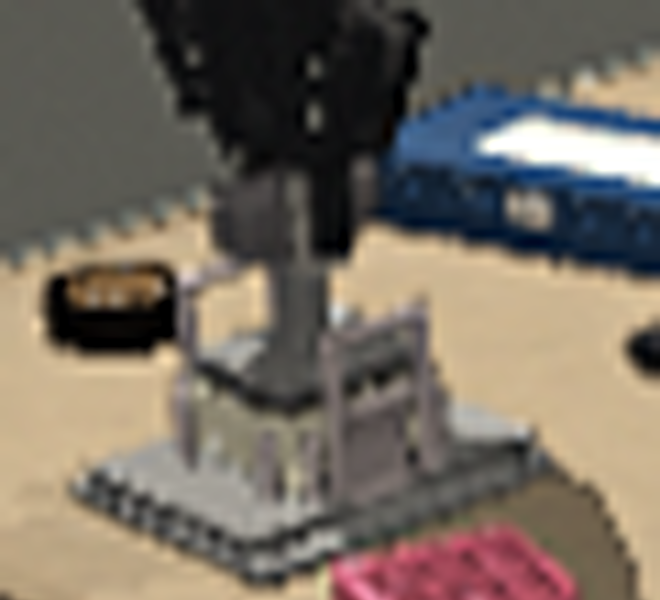

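>>> {"name": "servo_tool", "arguments": {
  "translation": [
    [0,0.7,0],
    [0,0.7,0],
    [0,0,0]
  ],
  "rotation": [
    [0,0,0],
    [0,0,0],
    [0,0,0]
  ],
  "jaw": [24,24,24]
}}

```text
clock: 39.15
eef_pos: [0.469, 0.274, 0.0665]
eef_rot: [0.501, 0.499, -0.501, -0.499]
force: [-7.7, -6.7, 32.9]
width: 0.0228
```

It has bottomed out: z stays at 66.5 while the force rises from 23 to 33 N. Back off, lift and look.

>>> {"name": "servo_tool", "arguments": {
  "translation": [
    [0,-3,0],
    [0,-3,0],
    [0,-8,0],
    [0,-15,0],
    [0,-18,0],
    [0,-12,0],
    [0,-4,0],
    [0,0,0]
  ],
  "rotation": [
    [0,0,0],
    [0,0,0],
    [0,0,0],
    [0,0,0],
    [0,0,0],
    [0,0,0],
    [0,0,0],
    [0,0,0]
  ],
  "jaw": [24,24,24,24,24,24,24,24]
}}

```text
clock: 40.15
eef_pos: [0.4688, 0.2739, 0.1259]
eef_rot: [0.5, 0.5, -0.5, -0.5]
force: [-0.1, 0.7, -2.5]
width: 0.0231
```

Run:
```python
from h import *
s,M=show_state(); print(s["torque"])
c=cam("scene"); cv2.imwrite("pics/s19.png",up(c["img"],170,150,228,198,12))
plan([(489.7,-183,122,80.53,12)],24,p=[s["eef_pos"][0]*1000,s["eef_pos"][1]*1000,122],yaw=90)
```

```text
t 40.15 p [468.8 273.9 125.9] F [-0.1  0.7 -2.5] w 23.1
[[-0.001, 0.0, -1.0], [1.0, -0.0, -0.001], [-0.0, -1.0, -0.0]] [ 0.11  0.41 -0.89  1.87  0.37  1.04  0.64]
[ 0.01959163 -0.0028852  -0.04851569]
12 max step 51.7 max deg 1.1
{"translation": [[-18.5, 0.0, -0.8], [-28.2, 0.0, -1.5], [-36.9, 0.0, -2.4], [-44.0, 0.0, -3.3], [-48.9, 0.0, -4.5], [-51.4, 0.0, -5.7], [-51.3, 0.0, -6.6], [-48.6, 0.0, -7.2], [-43.5, 0.0, -7.3], [-36.3, 0.0, -6.7], [-27.7, 0.0, -5.5], [-18.2, 0.0, -3.7]], "rotation": [[0.0, 0.007, 0.0], [0.0, 0.01, 0.0], [0.0, 0.013, 0.0], [0.0, 0.016, 0.0], [0.0, 0.018, 0.0], [0.0, 0.019, 0.0], [0.0, 0.019, 0.0], [0.0, 0.018, 0.0], [0.0, 0.016, 0.0], [0.0, 0.013, 0.0], [0.0, 0.01, 0.0], [0.0, 0.007, 0.0]], "jaw": [24, 24, 24, 24, 24, 24, 24, 24, 24, 24, 24, 24]}
```

View pics/s19.png

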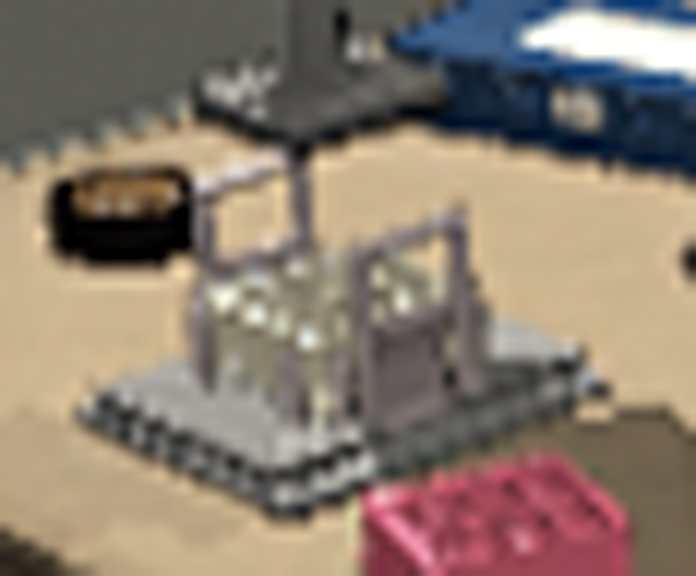

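Run:
```python
from h import *
c=cam("scene")
a=cv2.imread("pics/s14.png"); b=cv2.imread("pics/s19.png")
for im,z in((a,.054),(b,.043)):
    for i in(1,-1):
        for j in(1,-1):
            p=np.array([.4688+i*.032,.2739+j*.027,z]); u=(proj(c,p)[0]-[170,150])*12+5.5-[0,12]
            cv2.circle(im,tuple(int(round(v)) for v in u),4,(0,0,255),-1)
cv2.imwrite("pics/cmp.png",np.hstack([a[150:450,150:520],b[150:450,150:520]]))
```

```text
(no output)
```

View pics/cmp.png

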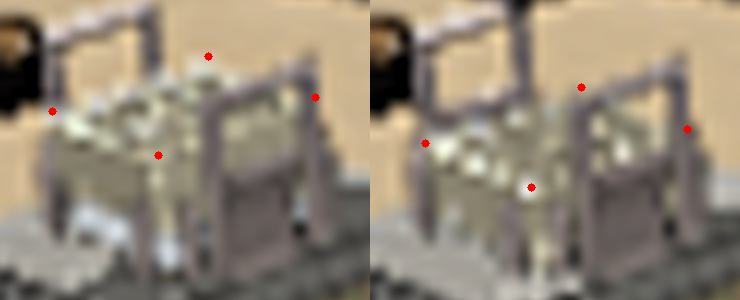

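The projected top corners fit the chamber at 54 mm before pressing and at 43 mm after. So it dropped 11 mm evenly, home and level. Returning the block.

>>> {"name": "servo_tool", "arguments": {
  "translation": [
    [-18.5,0,-0.8],
    [-28.2,0,-1.5],
    [-36.9,0,-2.4],
    [-44.0,0,-3.3],
    [-48.9,0,-4.5],
    [-51.4,0,-5.7],
    [-51.3,0,-6.6],
    [-48.6,0,-7.2],
    [-43.5,0,-7.3],
    [-36.3,0,-6.7],
    [-27.7,0,-5.5],
    [-18.2,0,-3.7]
  ],
  "rotation": [
    [0,0.007,0],
    [0,0.01,0],
    [0,0.013,0],
    [0,0.016,0],
    [0,0.018,0],
    [0,0.019,0],
    [0,0.019,0],
    [0,0.018,0],
    [0,0.016,0],
    [0,0.013,0],
    [0,0.01,0],
    [0,0.007,0]
  ],
  "jaw": [24,24,24,24,24,24,24,24,24,24,24,24]
}}

```text
clock: 41.75
eef_pos: [0.4893, -0.1843, 0.125]
eef_rot: [-0.54, -0.456, 0.457, 0.54]
force: [0.1, -0.6, -2.7]
width: 0.0233
```

>>> {"name": "servo_tool", "arguments": {
  "translation": [
    [0,5,0],
    [0,15,0],
    [0,20,0],
    [0,15,0],
    [0,5,0],
    [0,0,0],
    [0,0,0],
    [0,0,0]
  ],
  "rotation": [
    [0,0,0],
    [0,0,0],
    [0,0,0],
    [0,0,0],
    [0,0,0],
    [0,0,0],
    [0,0,0],
    [0,0,0]
  ],
  "jaw": [24,24,24,24,24,24,24,24]
}}

```text
clock: 42.75
eef_pos: [0.4904, -0.1831, 0.0663]
eef_rot: [0.54, 0.457, -0.457, -0.539]
force: [0.2, -0.3, -3.7]
width: 0.023
```

Run:
```python
from h import *
s,M=show_state(); p=np.array(s["eef_pos"])*1000; print(M.T@(np.array([489.7,-183,41.6])-p), np.degrees(np.arctan2(M[1,0],M[0,0])))
c=cam("scene"); cv2.imwrite("pics/s20.png",up(c["img"],255,150,345,230,8))
```

```text
t 42.75 p [ 490.4 -183.1   66.3] F [ 0.2 -0.3 -3.7] w 23.0
[[0.165, 0.001, -0.986], [0.986, -0.001, 0.165], [-0.001, -1.0, -0.001]] [ 0.84  0.4  -0.68  1.97  0.33  0.88  1.38]
[-1.54776725e-02  2.47275211e+01  7.77453386e-01] 80.52574067095792
```

View pics/s20.png

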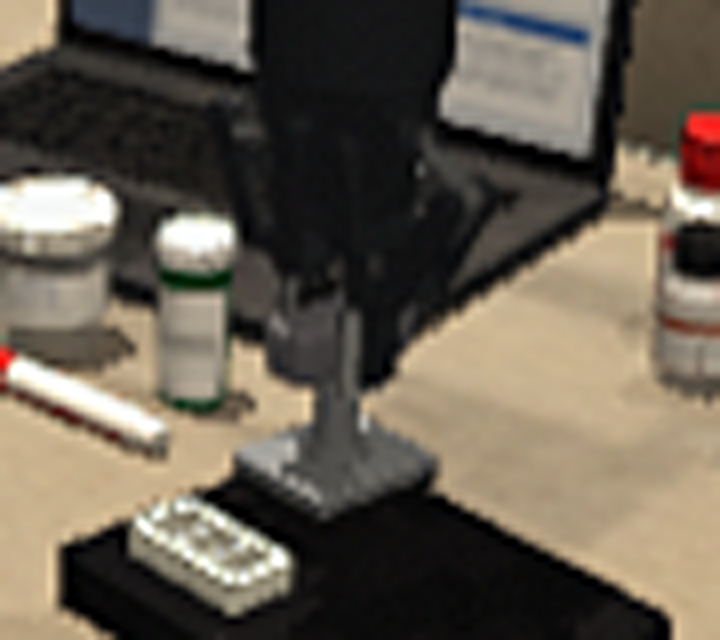

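>>> {"name": "servo_tool", "arguments": {
  "translation": [
    [0,5,0.6],
    [0,6,0],
    [0,4,0],
    [0,3,0],
    [0,2,0],
    [0,1.5,0],
    [0,1.5,0],
    [0,1,0],
    [0,0,0]
  ],
  "rotation": [
    [0,0,0],
    [0,0,0],
    [0,0,0],
    [0,0,0],
    [0,0,0],
    [0,0,0],
    [0,0,0],
    [0,0,0],
    [0,0,0]
  ],
  "jaw": [24,24,24,24,24,24,24,24,24]
}}

```text
clock: 43.92
eef_pos: [0.4894, -0.1828, 0.0417]
eef_rot: [0.54, 0.457, -0.457, -0.539]
force: [0.1, 0.1, -2.5]
width: 0.0228
```

>>> {"name": "servo_tool", "arguments": {
  "translation": [
    [0,0.7,0],
    [0,0.7,0],
    [0,0,0]
  ],
  "rotation": [
    [0,0,0],
    [0,0,0],
    [0,0,0]
  ],
  "jaw": [24,24,24]
}}

```text
clock: 44.3
eef_pos: [0.4894, -0.1829, 0.0416]
eef_rot: [0.54, 0.457, -0.457, -0.539]
force: [-3.3, 0.9, 8.2]
width: 0.0229
```

On the pocket floor at the same height as at pick-up. Release and rise.

>>> {"name": "servo_tool", "arguments": {
  "translation": [
    [0,-0.7,0],
    [0,0,0],
    [0,0,0],
    [0,0,0],
    [0,-8,0],
    [0,-20,0],
    [0,-30,0],
    [0,-30,0],
    [0,-20,0],
    [-30,-5,0],
    [-40,0,0],
    [-30,0,0]
  ],
  "rotation": [
    [0,0,0],
    [0,0,0],
    [0,0,0],
    [0,0,0],
    [0,0,0],
    [0,0,0],
    [0,0,0],
    [0,0,0],
    [0,0,0],
    [0,0,0],
    [0,0,0],
    [0,0,0]
  ],
  "jaw": [35,50,65,70,70,70,70,70,70,70,70,70]
}}

```text
clock: 45.8
eef_pos: [0.4729, -0.2834, 0.1559]
eef_rot: [0.541, 0.457, -0.457, -0.539]
force: [0.0, 0.3, 0.1]
width: 0.0595
```

>>> {"name": "servo_tool", "arguments": {
  "translation": [
    [-40,0,0],
    [-50,0,0],
    [-40,0,0],
    [0,0,0],
    [0,0,0]
  ],
  "rotation": [
    [0,0,0],
    [0,0,0],
    [0,0,0],
    [0,0,0],
    [0,0,0]
  ],
  "jaw": [70,70,70,70,70]
}}

```text
clock: 46.42
eef_pos: [0.4522, -0.4088, 0.1551]
eef_rot: [0.54, 0.458, -0.457, -0.539]
force: [0.2, 0.8, -0.9]
width: 0.0599
```

Run:
```python
from h import *
s,M=show_state()
c=cam("scene"); t=cam("top")
a=up(c["img"],255,170,345,255,4); b=up(c["img"],170,150,250,215,5)[:340]
h=340; cv2.imwrite("pics/f1.png",np.hstack([a[:h],b[:h]]))
cv2.imwrite("pics/f2.png",up(t["img"],100,100,365,245,3))
```

```text
t 46.42 p [ 452.2 -408.8  155.1] F [ 0.2  0.8 -0.9] w 59.9
[[0.164, 0.001, -0.986], [0.986, 0.0, 0.164], [0.0, -1.0, -0.001]] [ 1.14  0.43 -0.62  1.69  0.27  1.11  1.84]Traceback (most recent call last):
  File "<stdin>", line 5, in <module>
    return _nx.concatenate(arrs, 1, dtype=dtype, casting=casting)
           ~~~~~~~~~~~~~~~^^^^^^^^^^^^^^^^^^^^^^^^^^^^^^^^^^^^^^^
ValueError: all the input array dimensions except for the concatenation axis must match exactly, but along dimension 0, the array at index 0 has size 340 and the array at index 1 has size 325
```

Run:
```python
from h import *
c=cam("scene"); t=cam("top")
a=up(c["img"],255,170,345,255,4); b=up(c["img"],170,150,250,218,5)
cv2.imwrite("pics/f1.png",np.hstack([a[:340],b[:340]]))
cv2.imwrite("pics/f2.png",up(t["img"],100,100,365,245,3))
cv2.imwrite("pics/f3.png",up(t["img"],145,170,200,235,9))
```

```text
(no output)
```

View pics/f1.png

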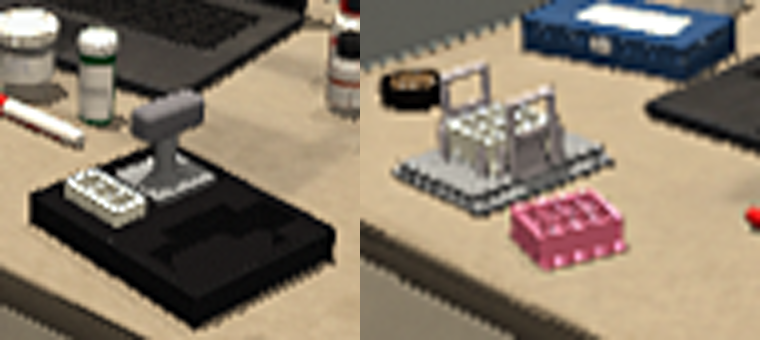

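View pics/f2.png

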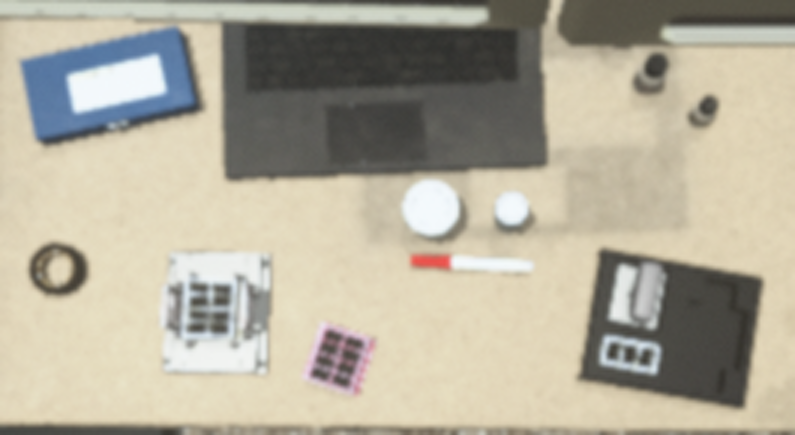

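View pics/f3.png

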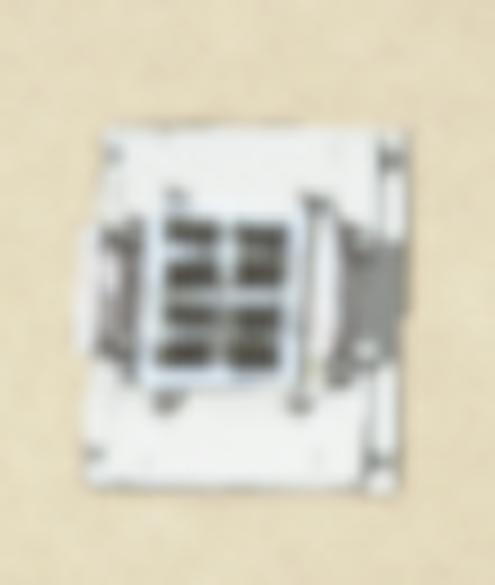

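Everything looks right: the chamber is low and square in the holder, the block is upright in its pocket, and the bystanders are unmoved. Handing in.

```bash
python3 -c "
from bench import job
print(job.sign_off())"
```

```text
the job is handed in; nothing more can be done
None
```

The large chamber is mounted in the holder and pressed home with the press block. The block is back upright in its pocket. The job was handed in at about 47 s of the 72 s allowed.

**What I did**
- Lifted the chamber out of the tray by its y sides and set it on the free bench.
- Regripped it by its x ends and lowered it onto the clips with about 6 N, then let go.
- Pressed it with the T-handled block. The force rose to 17 N and dropped to zero as it snapped over, and after that the chamber stopped moving at up to 33 N.

**Last checks**
- **Chamber height:** projected corners fit its top at 54 mm before pressing and 43 mm after, which is the home height, level and square.
- **Clips:** I could not see the clip noses directly. That both snapped over is inferred from the force drop, the hard stop and the height.
- **Block:** released at the same height as when I picked it up, and upright in the final pictures.
- **Other things:** the smaller chamber, the pink look-alike, the cup, vial, marker and tape look unmoved. I did not check the dropper in the final pictures.

**Disagreements**
- The real fingertips were about 40 mm higher than the reported TCP implied, so my first close in the tray gripped nothing. I then set heights by camera and contact force.
- The top camera read about 1.3 mm off in y compared with the robot.

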